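Load the pair of chopsticks into the lit display stand

TASK

Swing the little lamp of the display stand well clear of the two slanted tubes, round to the side the tubes open to (about a quarter turn), and leave it there. Then slide the two chopsticks, one into each tube and either end first, until each is fully home on the tube's floor. Leave the tableware around where it is.

Things in the scene. Friction and masses are not known exactly. Their poses are not given: they have to be found in the camera images.
- chopstick_1: thin stick with a gilt finish, 230 long, 8 x 8 mm thick, lying on the table at one of three places (a fork lies at the third). Origin: middle of its length, on its underside (4 mm below its axis); x runs along the stick, z up as it lies
- chopstick_2: the other, identical chopstick; same frame
- stand: fixed dark wooden stand, board 130 x 230 x 14 mm, with two slanted tubes rising at 35 deg above the table towards their open mouths (on the robot's left; the stand is turned by up to 0.25 rad) and a lamp on a post. Origin: on the table between the tubes; y points to the side the tubes open to
- tube_near: square brass tube nearer the robot. Origin: centre of the bore's floor; z along the bore, out of the mouth; x level across the tube, y down. Bore 11 x 11 mm, 120 mm deep, walls 2 mm, then a lip 11 mm long flaring to about 22 mm. A stick fully home has its middle 115 mm along z and sticks out 110 mm beyond the bore
- tube_far: the second such tube, parallel, 60 mm further away; same frame and sizes
- lamp_arm (a joint): hinge of the lamp arm about a vertical post, rad; 0: arm at right angles over the path into the tubes; grows as the lamp swings away clockwise seen from above, stop at 1.7; stiff, stays where it is left. Anything over 1.1 is clear
- lamp_pin (a point): top of the upright brass pin on the lamp head, 13 mm diameter, free for its top 37 mm, by which the arm is swung; 135 mm from the hinge axis, 198 mm above the table; under it is a 60 mm wide white shade, its underside 125 mm above the table
- lamp_hinge (a point): point on the vertical hinge axis of the lamp arm, at the height of the arm's bar, 160 mm above the table; its x and y axes are the stand's: from here the pin lies at 135 mm along (-cos q, sin q) in that frame, q the joint value
- fork: fork 203 x 23 x 12 mm with gilt handle, lying on the table; leave it alone. Origin: its middle, underside; x along it
- spoon: spoon 193 x 41 x 16 mm, lying on the left; leave it alone. Origin: its middle, underside
- mill: wooden pepper mill 56 mm wide, 163 mm high, behind the stand; leave it alone. Origin: centre of its underside
There are look-alikes about, which are no part of the job. Leave any grey look-alike of the chopstick_2 alone.

How it is judged:
By the outcome, as a careful person would: the job done as asked, in the order asked, and still so for the second after the job is handed in, with the robot touching nothing.
It also fails if it takes over 72 s, if anything falls off the work surface, if the arm or the gripper's body presses on something with over 40 N, if the wrist force passes 120 N, or if a joint passes its speed limit or range.

ROBOT

A 6-joint arm with a two-finger parallel gripper is mounted at the origin on the work surface; the furniture and walls round the work are solid. World frame = base frame: x ahead of the robot, y to its left, z up, the work surface at z = 0. Lengths are in mm, angles in rad, forces in N, time in s.
With the tool pointing down it reaches from about 300 to 875 mm from the base axis. Payload 6.4 kg.
Tool frame: the origin (TCP) lies midway between the tips of the shut fingers; the grasp point (between the pads) lies 19 mm behind it; z points along the fingers, y is the line along which they close (so a half turn about z gives the same grasp; the last joint's range is limited). The gripper opens to 88 mm and grips with 3 to 60 N. Pads are 18 mm wide; open, the fingers measure 123 mm over their backs; the gripper's body (75 mm by 187 mm) begins 45 mm behind the grasp point.
Start: joints at [-1.411, 0.181, 1.607, -0, 1.354, -0.206], TCP at [205.692, -536.965, 204.314] pointing down, gripper open.
Joint ranges: [-2.99, 2.99], [-0.89, 2.07], [0.3, 2.58], [-1.14, 4.28], [0, 2.63], [-3.12, 3.12]. Speed limits (rad/s): [2.57, 2.57, 3.01, 3.14, 3.14, 3.14].

INTERFACE

Orientations are given as a unit quaternion [w, x, y, z].
In Python, from plant import manip gives the robot as it stands.
- The arm moves only by the tool servo_tool, never from a script. Its argument "rows" is a list of rows, each a list of 7 numbers: the opening, from 0 (shut) to 1 (fully open), then the shift along the world's x, y, z in units of 0.03 m (1.0 is 0.03 m), then the turn, a rotation vector about the world's x, y, z in units of 4 degrees (1.0 is 4 degrees). A call has 1 to 10 rows; each row shifts and turns the commanded pose from where the row before left it; what a row does not reach is not made up. A row lasts 1/10 s, in which the tool goes at most 50 mm and 8.59 degrees, less where a joint would pass 70% of its speed; a pose out of reach is approached as far as the arm can. A call with a number of a shift or a turn outside -1 to 1 is refused whole. A call with a gripper value outside its range is refused whole. The fingers move at their own pace and stop on an object; "force" is the grip in N (left out, the last holds). Time passes only in rows, so rows that do not move let the fingers close. It gives the time, the measured TCP pose, the force, the opening and the grip force at its end, in the units of the state.
- manip.get_obs(): the state, without advancing time (a new reading comes with each control period).
- manip.camera(name): name is "side" or "top" or "wrist"; returns the picture (400x640x3 uint8, red, green, blue); there is no depth.
- manip.camera_params(name): a dict with "camera_matrix" (3x3 intrinsics, pixels), "rvec" (rotation vector, rad) and "tvec" (3), from world to camera coordinates, as OpenCV has them. Camera axes: x right, y down, z forward; pixel columns grow to the right and rows downward; lengths in mm; the calibration is good to about 2 mm. A picture is of the moment at which its call begins: read the wrist's pose just before it. camera_params takes no time and is no camera call; for the wrist camera it gives the pose at the moment of the call.
- manip.hand_in(): hands the job in; it is judged then, once.
Trained networks look in the newest picture that a camera, given by its name, has taken for a name from the list of things; names that differ only in an ending like _2 or _b are one class to them, and where a whole thing is asked for, a point or a joint stands for the part that bears it (a point fixed in the world has none). Each returns a list of dicts, best first, with "score" (0 to 1); they miss things now and then, are a little off and sometimes report something else, mostly with a low value. They report only what shows in the picture. A call takes as long as a camera call. They do not tell look-alikes from the thing itself.
- manip.recognise(target, camera): "centre" ([x, y, z] in mm, in the coordinates of the camera as it stood for that picture, good to about 4 mm: the middle of the surface that is visible of it).
- manip.masks_of(target, camera): "mask" (400x640 bool, what is visible of it).
The state is a dict: "time_s": time; "joint_positions": joint angles; "qd": joint speeds; "tau": joint torques, N m; "tcp_pos": TCP position; "tcp_rot": TCP orientation; "ft_force": force on the tool from outside, world axes, zero at the start; "ft_torque": the same for the moment, N m; "grip_width": finger opening in mm; "grip_force": force on a finger pad.
Only numpy, scipy, OpenCV 4.12 (cv2) and the standard library are available. Lean on these libraries where they do the work, as an engineer would, in place of code of your own. Each camera call takes 0.05 s, during which the arm holds its last target. There are 200 camera calls.

## Working session

There is one attempt and no reset: what is moved stays moved. The work goes in short steps, Python scripts to look and compute and a tool call to move; the robot and the scene stay as the last step left them, time stands still between calls to the robot, and variables do not carry over. Pictures are saved under pics/ and viewed, at most 10 in all, crops included, and the job is handed in when it is done.

Besides the shell and the picture viewer there is one more tool, called as a command line: name --pt "numbers of a row" for each row, then --argument value for the rest. servo_tool: Moves the arm, as the interface text tells. Its arguments: {"type":"object","properties":{"rows":{"type":"array","items":{"type":"array","items":{"type":"number"}}},"force":{"type":"number"}},"required":["rows"]}

```bash
mkdir -p pics; cat > h.py <<'E'
import numpy as np,cv2
from plant import manip
def P(n):
    p=manip.camera_params(n);R=cv2.Rodrigues(np.array(p["rvec"],float))[0]
    return np.array(p["camera_matrix"],float),R,np.array(p["tvec"],float).ravel()
def w(n,c): K,R,t=P(n); return R.T@(np.array(c)-t)
def proj(n,X):
    K,R,t=P(n);c=K@(R@np.array(X,float)+t);return c[:2]/c[2]
def ray(n,uv):
    K,R,t=P(n);d=R.T@np.linalg.inv(K)@np.array([uv[0],uv[1],1.]);return -R.T@t,d/np.linalg.norm(d)
def onz(n,uv,z): o,d=ray(n,uv);return o+d*(z-o[2])/d[2]
def tri(obs):
    A=np.zeros((3,3));b=np.zeros(3)
    for n,uv in obs:
        o,d=ray(n,uv);M=np.eye(3)-np.outer(d,d);A+=M;b+=M@o
    return np.linalg.solve(A,b)
def save(n,f,crop=None,s=1):
    im=manip.camera(n)
    o=im if crop is None else im[crop[1]:crop[3],crop[0]:crop[2]]
    cv2.imwrite(f,cv2.resize(o[:,:,::-1],None,fx=s,fy=s,interpolation=cv2.INTER_CUBIC));return im
E
python3 - <<'E'
from h import *
np.set_printoptions(precision=1,suppress=True)
a=save("top","pics/top.png");b=save("side","pics/side.png")
for n in("top","side"):
    K,R,t=P(n);print(n,K[0,0],-R.T@t)
    for o in("chopstick_1","fork","tube_near","lamp_pin","stand","mill","spoon"):
        for r in manip.recognise(o,n)[:4]:
            c=w(n,r["centre"]);print(o,round(r["score"],2),c,proj(n,c))
print(manip.get_obs())
E
```

```text
top 500.06590807553107 [ 302.2   16.6 1583.3]
chopstick_1 0.69 [153.9 299.4   3.6] [235.4 299.9]
chopstick_1 0.54 [ 497.6 -187.6    4.8] [387. 186.]
chopstick_1 0.5 [401.7 228.5   2.1] [256.9 220. ]
fork 0.53 [ 542.9 -319.     2.9] [427.6 170.7]
tube_near 0.76 [505.2 -23.6  80.9] [335.9 181.9]
lamp_pin 0.85 [550.9  43.6 159.1] [312.7 163.2]
stand 0.98 [545.5   5.4  10.9] [325.9 172.6]
mill 0.63 [ 701.  -129.6  130.3] [369.9 113.2]
spoon 0.6 [503.8 337.5   7.4] [221.9 188.8]
spoon 0.47 [ 540.9 -316.     4.8] [426.8 171.3]
side 513.9789267860098 [    8.2 -1328.7   939.5]
chopstick_1 0.73 [ 505.2 -192.7    5.9] [363.1 274.5]
chopstick_1 0.5 [171.7 294.3   7.5] [226.  213.1]
fork 0.49 [ 525.4 -314.7    8. ] [386.3 297.9]
tube_near 0.82 [500.2 -36.6  69.8] [343.9 230. ]
stand 0.79 [543.1 -17.4  39.8] [354.1 232.7]
stand 0.19 [504.9 -35.4  72.4] [345.1 228.9]
mill 0.79 [ 703.7 -150.8   85.7] [419.1 233.6]
{'time_s': 0.8, 'joint_positions': array([-1.4,  0.2,  1.6,  0. ,  1.4, -0.2]), 'qd': array([ 0., -0., -0.,  0.,  0.,  0.]), 'tau': array([ -0. , -43.4, -34.2,   0.1,   0. ,   0. ]), 'tcp_pos': array([ 205.7, -537. ,  204.3]), 'tcp_rot': array([0. , 1. , 0.2, 0. ]), 'ft_force': array([-0.3,  0.2,  0.5]), 'ft_torque': array([ 0., -0.,  0.]), 'grip_force': 0.0, 'grip_width': 88.12311682285323}
```

View pics/top.png

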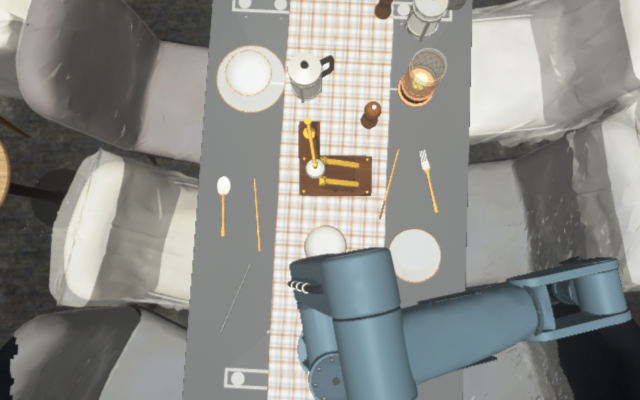

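View pics/side.png

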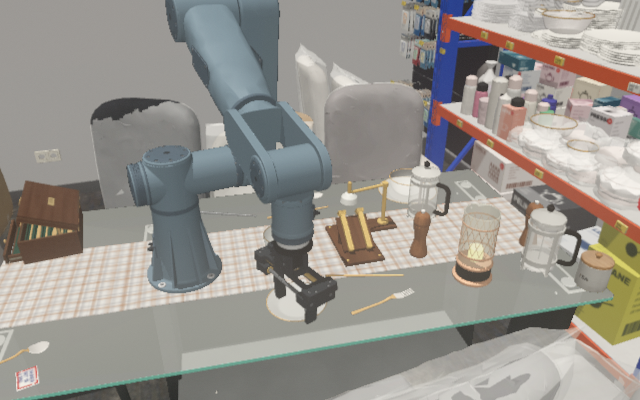

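Top view: gilt sticks at (389,185) and (257,214). The grey stick at (235,299) is a look-alike because it isn't gilt. Fork at (429,180), spoon (223,205), mill (372,113). The stand is at (335,172), with the lamp pin at (316,168) and the hinge near (309,132). Next is an enlarged crop to confirm, plus finer numbers.

```bash
python3 - <<'E'
from h import *
np.set_printoptions(precision=1,suppress=True)
save("top","pics/topc.png",(205,110,445,290),3.3)
im=manip.camera("top")
for r in manip.masks_of("chopstick_1","top"):
    ys,xs=np.nonzero(r["mask"]);p=np.c_[xs,ys].astype(float);m=p.mean(0)
    d=np.linalg.svd(p-m,full_matrices=False)[2][0];s=(p-m)@d
    e=[onz("top",m+d*q,4) for q in(s.min(),s.max())]
    print("stick",round(r["score"],2),m,len(p),e,im[ys,xs].mean(0),np.linalg.norm(e[0]-e[1]))
K,R,t=P("wrist");o=manip.get_obs()
from scipy.spatial.transform import Rotation as Ro
q=o["tcp_rot"];T=Ro.from_quat([q[1],q[2],q[3],q[0]]).as_matrix()
print("wrist cam in tool",T.T@(-R.T@t-o["tcp_pos"]),"axes in tool\n",T.T@R.T,K,"\nT",T)
for n in("tube_far","lamp_hinge","lamp_arm"):
    for c in("top","side"):
        for r in manip.masks_of(n,c):
            ys,xs=np.nonzero(r["mask"]);print(n,c,round(r["score"],2),xs.min(),xs.max(),ys.min(),ys.max(),xs.mean(),ys.mean())
E
```

```text
stick 0.46 [225.  319.7] 28 [array([120.9, 320.4,   4. ]), array([ 72.5, 342.5,   4. ])] [149.3 150.1 147.1] 53.1556561019951
wrist cam in tool [  76.3    0.6 -181.7] axes in tool
 [[-0.  -1.  -0.3]
 [ 1.  -0.  -0. ]
 [ 0.  -0.3  1. ]] [[358.8   0.  317.4]
 [  0.  358.8 198.4]
 [  0.    0.    1. ]] 
T [[ 0.9  0.4  0. ]
 [ 0.4 -0.9 -0. ]
 [-0.   0.  -1. ]]
tube_far top 0.67 321 357 157 166 338.47087378640776 162.2378640776699
tube_far side 0.7 355 371 207 247 363.27272727272725 226.3595041322314
tube_far side 0.31 409 430 209 257 419.68219178082194 233.91780821917808
lamp_hinge top 0.81 298 371 117 196 329.59157169361254 167.38855022528492
lamp_hinge side 0.95 325 396 181 266 358.1217183770883 229.67848619161268
lamp_arm top 0.78 305 323 118 176 312.7871853546911 155.67505720823797
lamp_arm side 0.72 340 387 181 204 356.42285714285714 192.65714285714284
lamp_arm side 0.39 354 398 273 276 376.54 274.4
```

View pics/topc.png

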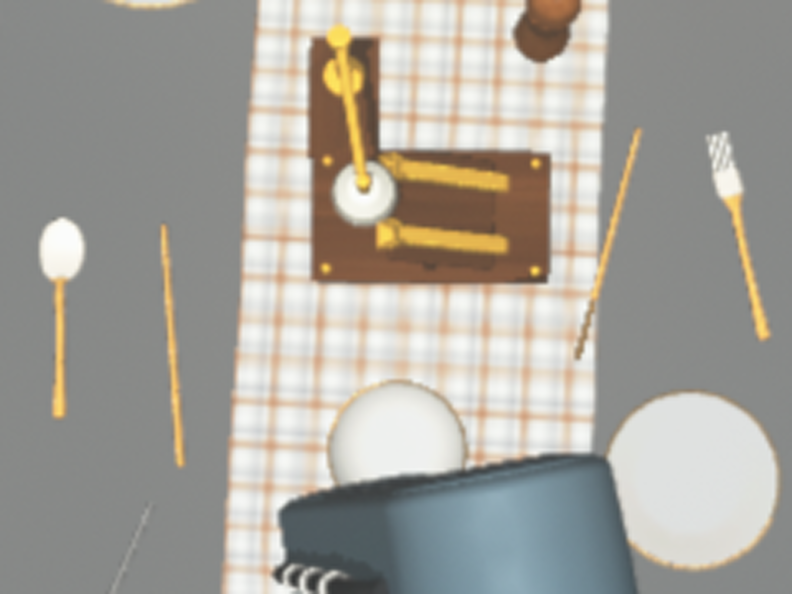

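Confirmed in the crop: gilt sticks at crop (610,240) and (172,345). The look-alike at (130,550) is grey and stays put. I'll move the wrist camera over the stand.

servo_tool --pt "1 0.7 1 0.8 0 0 -0.5" --pt "1 0.7 1 0.8 0 0 -0.5" --pt "1 0.7 1 0.8 0 0 -0.5" --pt "1 0.7 1 0.8 0 0 -0.5" --pt "1 0.7 1 0.8 0 0 -0.5" --pt "1 0.7 1 0.2 0 0 -0.5" --pt "1 0.7 1 0 0 0 -0.5" --pt "1 0.7 1 0 0 0 -0.5" --pt "1 0.7 1 0 0 0 -0.5" --pt "1 0.7 1 0 0 0 -0.5"

```text
time_s: 2.25
tcp_pos: [416.4, -235.6, 330.6]
tcp_rot: [0.0, 1.0, 0.008, 0.0]
ft_force: [1.0, -0.8, -0.3]
grip_width: 87.9
grip_force: 0.0
```

servo_tool --pt "1 0.7 1 0 0 0 -0.5" --pt "1 0.7 1 0 0 0 -0.4" --pt "1 0.7 1 0 0 0 0" --pt "1 0.7 1 0 0 0 0" --pt "1 0 0 0 0 0 0" --pt "1 0 0 0 0 0 0"

```text
time_s: 2.85
tcp_pos: [499.7, -116.5, 330.2]
tcp_rot: [0.0, 1.0, -0.022, -0.0]
ft_force: [-0.3, -0.5, -0.4]
grip_width: 88.0
grip_force: 0.0
```

```bash
python3 - <<'E'
from h import *
np.set_printoptions(precision=1,suppress=True)
im=save("wrist","pics/w1.png",None,1.25)
for o in("lamp_pin","tube_near","chopstick_1","lamp_arm","stand"):
    for r in manip.recognise(o,"wrist")[:3]:
        c=w("wrist",r["centre"]);print(o,round(r["score"],2),c,proj("wrist",c))
o=manip.get_obs();print(o["time_s"],o["tcp_pos"],o["tcp_rot"]*100,o["joint_positions"])
K,R,t=P("wrist");print(-R.T@t)
E
```

```text
lamp_pin 0.77 [551.6  36.  158.9] [154.9 120.5]
tube_near 0.66 [506.8 -24.3  78.5] [239.3 149.7]
chopstick_1 0.74 [ 509.9 -194.     5.8] [370.7 132.9]
chopstick_1 0.73 [567.  -31.4  84.3] [238.5  98.2]
chopstick_1 0.56 [423.9 223.8   4.1] [ 90.2 204.5]
lamp_arm 0.89 [555.1  34.  161.8] [154.6 117.2]
stand 0.78 [563.9  -0.3  39.3] [221.9 101. ]
3.15 [ 499.3 -118.   330.4] [  0.  100.   -2.4   0. ] [-0.5 -0.   1.6 -0.   1.6  1.2]
[ 575.7 -122.6  512.1]
```

View pics/w1.png

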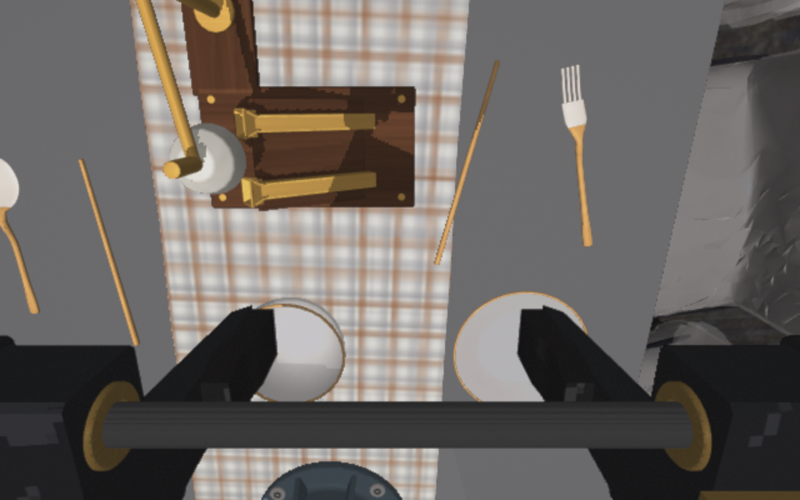

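Wrist view (scaled 1.25): pin top at (168,171), board screws at (211,99), (401,99), (223,197) and (404,197), tube mouths at (243,124) and (250,192), right stick from (497,62) to (437,263). I'll triangulate these with the top view.

```bash
python3 - <<'E'
from h import *
np.set_printoptions(precision=1,suppress=True)
W=lambda u,v:("wrist",(u/1.25,v/1.25)); T=lambda u,v:("top",((u+.5)/3.3+204.5,(v+.5)/3.3+109.5))
D={"s1":(211,99,327,161),"s2":(401,99,536,163),"s3":(223,197,325,268),"s4":(404,197,535,271),
"post":(212,12,342,75),"pin":(168,171,363,182),
"Aend":(376,121,509,184),"Bend":(376,180,508,246),"Amouth":(243,124,388,165),"Bmouth":(251,192,385,234),
"Rfar":(497,62,640,128),"Rnear":(437,263,578,357),"Lfar":(81,160,163,225),"Lnear":(136,345,181,466)}
for k,(a,b,c,d) in D.items():
    z={"s":14,"p":198,"R":8,"L":8}.get(k[0],80); z=20 if k=="post" else z
    print(k,tri([W(a,b),T(c,d)]),"wrist@z",onz(*W(a,b),z),"top@z",onz(*T(c,d),z))
E
```

```text
s1 [594.   74.9   7.9] wrist@z [594.2  72.6  14. ] top@z [592.5  74.5  14. ]
s2 [ 584.7 -127.1   11.9] wrist@z [ 584.5 -127.4   14. ] top@z [ 584.5 -126.6   14. ]
s3 [489.1  79.1   9.5] wrist@z [489.8  77.1  14. ] top@z [488.8  79.   14. ]
s4 [ 479.8 -124.    10.4] wrist@z [ 480. -126.   14.] top@z [ 479.9 -121.7   14. ]
post [676.4  57.8  13.3] wrist@z [674.8  55.3  20. ] top@z [674.9  57.6  20. ]
pin [540.5  38.1 197.6] wrist@z [541.6  38.6 198. ] top@z [539.5  37.6 198. ]
Aend [563.8 -99.7  19.4] wrist@z [ 565.1 -102.7   80. ] top@z [553.8 -95.   80. ]
Bend [502.8 -96.2  28. ] wrist@z [510.5 -99.3  80. ] top@z [496.3 -92.   80. ]
Amouth [570.   15.1  99.7] wrist@z [568.4  20.9  80. ] top@z [574.8  15.9  80. ]
Bmouth [507.9  19.5  92.7] wrist@z [504.7  22.7  80. ] top@z [510.7  20.5  80. ]
Rfar [ 616.1 -228.4   11.2] wrist@z [ 616.4 -229.1    8. ] top@z [ 616.8 -229.     8. ]
Rnear [ 396.9 -161.2    5.8] wrist@z [ 397.5 -161.8    8. ] top@z [ 396.8 -160.2    8. ]
Lfar [537.  235.5   0.3] wrist@z [537.6 230.1   8. ] top@z [535.9 234.4   8. ]
Lnear [304.4 221.7   5.2] wrist@z [306.2 220.2   8. ] top@z [304.1 221.    8. ]
```

servo_tool --pt "1 0.24 0.87 -0.5 0 0 0" --pt "1 0.24 0.87 -0.5 0 0 0" --pt "1 0.24 0.87 -0.5 0 0 0" --pt "1 0.24 0.87 -0.5 0 0 0" --pt "1 0.24 0.87 -0.5 0 0 0" --pt "1 0.24 0.87 -0.5 0 0 0" --pt "1 0 0 -0.6 0 0 0" --pt "1 0 0 -0.6 0 0 0" --pt "1 0 0 -0.6 0 0 0" --pt "1 0 0 -0.5 0 0 0"

```text
time_s: 4.15
tcp_pos: [542.6, 39.1, 170.3]
tcp_rot: [-0.0, 1.0, -0.023, -0.0]
ft_force: [0.0, -0.0, -0.3]
grip_width: 88.3
grip_force: 0.0
```

servo_tool --pt "0.25 0 0 0 0 0 0" --pt "0.25 0 0 0 0 0 0" --pt "0.25 0 0 0 0 0 0" --pt "0.25 0 0 0 0 0 0" --pt "0.25 0 0 0 0 0 0" --pt "0.25 0 0 0 0 0 0" --force 10

```text
time_s: 4.75
tcp_pos: [543.1, 39.6, 171.8]
tcp_rot: [0.0, 1.0, -0.023, 0.0]
ft_force: [-0.6, 0.4, 0.3]
grip_width: 42.1
grip_force: 0.0
```

```bash
python3 - <<'E'
from h import *
np.set_printoptions(precision=1,suppress=True)
for r in (manip.camera("top"),manip.recognise("lamp_pin","top"))[1]: print(w("top",r["centre"]),r["score"])
for r in (manip.camera("wrist"),manip.recognise("lamp_pin","wrist"))[1]: print(w("wrist",r["centre"]),r["score"])
o=manip.get_obs();print(o["time_s"],o["tcp_pos"],o["grip_width"],o["ft_force"])
h=np.array([676,57]);c,s=np.cos(-.045),np.sin(-.045)
tcp=np.array([541.,38]);
for q in np.arange(-.18,1.6,.12):
    v=135*np.array([-np.cos(q),np.sin(q)]);n=h+[c*v[0]-s*v[1],s*v[0]+c*v[1]];print(round(q,2),n,(n-tcp)/30);tcp=n
E
```

```text
[561.6  45.  163.5] 0.91
[566.4 -20.   87.9] 0.44
4.95 [542.9  39.6 171.4] 26.023832909542325 [ 0.2  0.5 -0.5]
-0.18 [542.2  38.8] [0. 0.]
-0.06 [541.  55.] [-0.   0.5]
0.06 [541.7  71.1] [0.  0.5]
0.18 [544.4  87.1] [0.1 0.5]
0.3 [549.  102.7] [0.2 0.5]
0.42 [555.3 117.5] [0.2 0.5]
0.54 [563.4 131.5] [0.3 0.5]
0.66 [573.2 144.5] [0.3 0.4]
0.78 [584.4 156.2] [0.4 0.4]
0.9 [596.9 166.4] [0.4 0.3]
1.02 [610.6 175.1] [0.5 0.3]
1.14 [625.2 182.1] [0.5 0.2]
1.26 [640.5 187.3] [0.5 0.2]
1.38 [656.4 190.6] [0.5 0.1]
1.5 [672.5 192. ] [0.5 0. ]
```

servo_tool --pt "0.25 -0.04 0.54 0 0 0 -1" --pt "0.25 0.02 0.54 0 0 0 -1" --pt "0.25 0.09 0.53 0 0 0 -1" --pt "0.25 0.15 0.52 0 0 0 -1" --pt "0.25 0.21 0.5 0 0 0 -1" --pt "0.25 0.27 0.47 0 0 0 -1" --pt "0.25 0.33 0.43 0 0 0 -1" --pt "0.25 0.37 0.39 0 0 0 -1" --pt "0.25 0.42 0.34 0 0 0 -1" --pt "0.25 0.46 0.29 0 0 0 -1"

```text
time_s: 5.95
tcp_pos: [611.6, 176.9, 171.2]
tcp_rot: [0.0, 0.931, -0.365, -0.0]
ft_force: [0.3, -0.4, -0.3]
grip_width: 22.2
grip_force: 0.0
```

servo_tool --pt "0.25 0.49 0.23 0 0 0 -1" --pt "0.25 0.51 0.17 0 0 0 -1" --pt "0.25 0.53 0.11 0 0 0 -1" --pt "0.25 0.54 0.05 0 0 0 -1" --pt "0.25 0.3 0 0 0 0 -1" --pt "0.25 0 0 0 0 0 0" --pt "0.25 0 0 0 0 0 0"

```text
time_s: 6.65
tcp_pos: [682.0, 192.9, 170.9]
tcp_rot: [0.0, 0.855, -0.519, -0.0]
ft_force: [-0.6, -0.4, -0.8]
grip_width: 21.8
grip_force: 0.0
```

```bash
python3 - <<'E'
from h import *
np.set_printoptions(precision=1,suppress=True)
save("top","pics/t3.png",(225,100,445,240),3)
o=manip.get_obs();print(o["time_s"],o["tcp_pos"],o["joint_positions"],o["ft_force"])
for x in ([676,57,160],[676,192,198]):print((proj("top",x)-[225,100])*3)
E
```

```text
6.7 [681.8 193.  171. ] [0.1 0.5 1.3 0.  1.4 2.8] [-0.1 -0.5 -0.3]
[245.8  62.3]
[101.4  56.3]
```

View pics/t3.png

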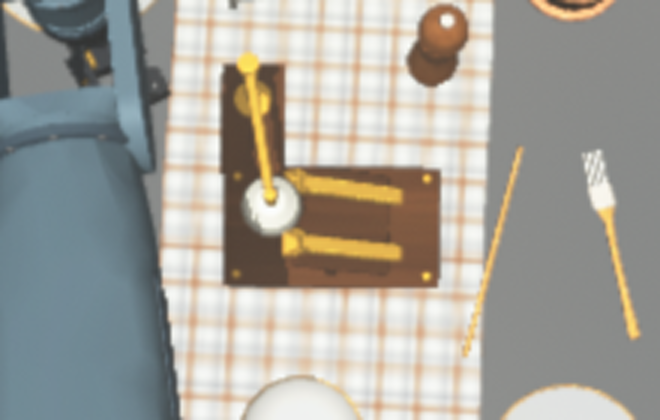

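The lamp pin is still at crop (270,193), so the sweep missed it. I need to see why from the other cameras.

```bash
python3 - <<'E'
from h import *
np.set_printoptions(precision=1,suppress=True)
a=manip.camera("side")[140:270,290:490];b=manip.camera("wrist")
a=cv2.resize(a,(800,520)[0:1]+(520,));b=cv2.resize(b,(0,0),fx=.9,fy=.9)
im=np.vstack([cv2.resize(a,(400,260)),]) 
a2=cv2.resize(a,(576,374)) 
out=np.vstack([cv2.resize(a,(420,273)),cv2.resize(b,(420,262))])
cv2.imwrite("pics/c4.png",out[:,:,::-1])
o=manip.get_obs();print(o["tcp_pos"],proj("side",o["tcp_pos"]),proj("side",[541,38,198]),proj("side",[676,57,160]),proj("wrist",o["tcp_pos"]))
E
```

```text
[681.9 193.  171.3] [370.3 164.3] [348.6 182. ] [384.4 184. ] [315.5 235. ]
```

View pics/c4.png

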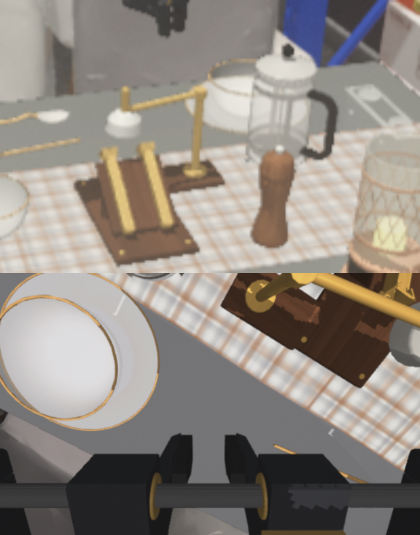

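In the side view the fingertips appear near px (370,156). The reported TCP projects to (370,164), so the tips look about 25 mm higher than stated. I'll check that with a zoom, TCP marked.

```bash
python3 - <<'E'
from h import *
np.set_printoptions(precision=1,suppress=True)
s=manip.camera("side").copy();b=manip.camera("wrist").copy();o=manip.get_obs();p=o["tcp_pos"]
T=cv2.Rodrigues(np.eye(3))[0]
A=cv2.resize(s[130:190,330:410],(560,420),interpolation=cv2.INTER_CUBIC)
B=cv2.resize(b[195:395,180:450],(540,400)) [:170]
for dz,c in((0,(255,0,0)),(19,(0,255,0)),(64,(0,0,255))):
    u=(proj("side",p+[0,0,dz])-[330,130])*7;cv2.circle(A,(int(u[0]),int(u[1])),5,c,-1)
    v=(proj("wrist",p+[0,0,dz])-[180,195])*2;print(v)
    if v[1]<170 and v[1]>0:cv2.circle(B,(int(v[0]),int(v[1])),4,c,-1)
cv2.imwrite("pics/z5.png",np.vstack([A,np.pad(B,((0,0),(0,20),(0,0)))])[:,:,::-1])
E
```

```text
[271.  80.]
[270.6 110.3]
[269.  214.2]
```

View pics/z5.png

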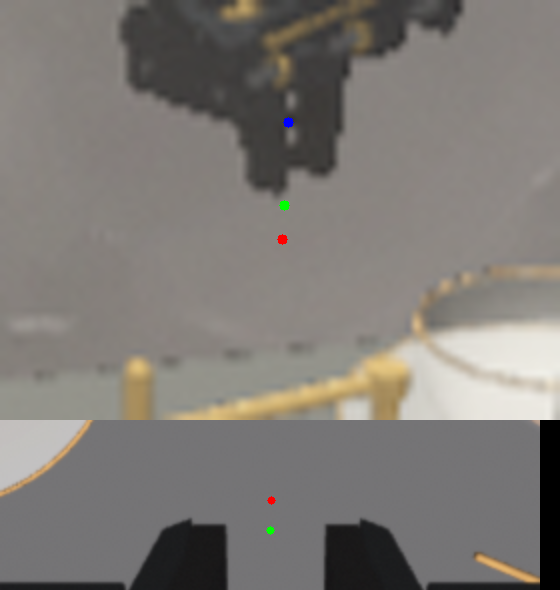

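The fingertips really sit about 32 mm behind the reported TCP along the tool axis (side crop tips at row ~180, TCP at 239). So I passed over the pin. I'll go back with that offset: reported z ≈ 140 puts the tips at ≈ 172.

servo_tool --pt "0.9 0 0 0.8 0 0 1" --pt "0.9 0 0 0.8 0 0 1" --pt "0.9 -0.5 -0.5 0 0 0 1" --pt "0.9 -0.5 -0.5 0 0 0 1" --pt "0.9 -0.5 -0.5 0 0 0 1" --pt "0.9 -0.5 -0.5 0 0 0 1" --pt "0.9 -0.5 -0.5 0 0 0 1" --pt "0.9 -0.5 -0.5 0 0 0 1" --pt "0.9 -0.5 -0.5 0 0 0 1" --pt "0.9 -0.5 -0.5 0 0 0 1"

```text
time_s: 7.9
tcp_pos: [561.5, 72.4, 219.6]
tcp_rot: [0.0, 0.981, -0.195, 0.0]
ft_force: [0.2, -0.4, 0.3]
grip_width: 79.4
grip_force: 0.0
```

servo_tool --pt "0.9 -0.3 -0.5 0 0 0 1" --pt "0.9 -0.3 -0.5 0 0 0 1" --pt "0.9 -0.08 -0.15 -0.4 0 0 1" --pt "0.9 0 0 -1 0 0 1" --pt "0.9 0 0 -1 0 0 1" --pt "0.9 0 0 -0.24 0 0 0" --pt "0.9 0 0 0 0 0 0" --pt "0.9 0 0 0 0 0 0"

```text
time_s: 8.7
tcp_pos: [542.9, 38.4, 141.6]
tcp_rot: [0.0, 1.0, -0.024, 0.001]
ft_force: [0.8, 0.6, 1.0]
grip_width: 79.1
grip_force: 0.0
```

servo_tool --pt "0.22 0 0 0 0 0 0" --pt "0.22 0 0 0 0 0 0" --pt "0.22 0 0 0 0 0 0" --pt "0.22 0 0 0 0 0 0" --pt "0.22 0 0 0 0 0 0" --pt "0.22 0 0 0 0 0 0" --pt "0.22 0 0 0 0 0 0" --pt "0.22 0 0 0 0 0 0" --pt "0.22 -0.04 0.4 0 0 0 -1"

```text
time_s: 9.6
tcp_pos: [541.0, 49.5, 140.1]
tcp_rot: [0.0, 0.998, -0.059, 0.0]
ft_force: [0.1, -0.2, 0.3]
grip_width: 19.7
grip_force: 0.3
```

servo_tool --pt "0.22 0.01 0.54 0 0 0 -1" --pt "0.22 0.07 0.53 0 0 0 -1"

```text
time_s: 9.8
tcp_pos: [542.9, 82.7, 140.0]
tcp_rot: [0.0, 0.992, -0.129, -0.0]
ft_force: [-0.3, -1.2, 0.2]
grip_width: 19.7
grip_force: 0.4
```

servo_tool --pt "0.22 0.13 0.52 0 0 0 -1" --pt "0.22 0.19 0.5 0 0 0 -1" --pt "0.22 0.25 0.48 0 0 0 -1" --pt "0.22 0.31 0.45 0 0 0 -1" --pt "0.22 0.36 0.41 0 0 0 -1" --pt "0.22 0.4 0.36 0 0 0 -1" --pt "0.22 0.44 0.31 0 0 0 -1" --pt "0.22 0.47 0.26 0 0 0 -1" --pt "0.22 0.5 0.21 0 0 0 -1" --pt "0.22 0.52 0.15 0 0 0 -1"

```text
time_s: 10.8
tcp_pos: [650.4, 192.5, 139.8]
tcp_rot: [0.0, 0.888, -0.46, -0.0]
ft_force: [-0.6, -1.6, 1.0]
grip_width: 19.6
grip_force: 0.7
```

servo_tool --pt "0.22 0.53 0.09 0 0 0 -1" --pt "0.22 0.54 0.03 0 0 0 -1" --pt "0.22 0.2 0 0 0 0 0" --pt "0.22 0 0 0 0 0 0" --pt "0.7 0 0 0 0 0 0" --pt "0.7 0 0 0 0 0 0" --pt "0.7 0 0 0 0 0 0" --pt "0.7 0 0 0 0 0 0"

```text
time_s: 11.6
tcp_pos: [688.1, 195.7, 140.4]
tcp_rot: [-0.0, 0.854, -0.52, 0.0]
ft_force: [0.5, -0.0, -0.3]
grip_width: 49.0
grip_force: 0.0
```

```bash
python3 - <<'E'
from h import *
np.set_printoptions(precision=1,suppress=True)
manip.camera("side");manip.camera("wrist")
for n in("side","wrist"):
  for r in manip.recognise("lamp_arm",n)[:2]: print(n,r["score"],w(n,r["centre"]))
o=manip.get_obs();print(o["time_s"],o["tcp_pos"],o["ft_force"],o["grip_width"])
E
```

```text
side 0.74 [678.9 172.6 155.7]
side 0.47 [548.7 -27.8  34.6]
wrist 0.57 [685.4 171.4 161.8]
11.8 [688.4 195.7 140.2] [0.5 0.1 0.4] 61.41681576119985
```

servo_tool --pt "0.7 0 0 1 0 0 0" --pt "0.7 0 0 1 0 0 1" --pt "0.6 -0.4 -0.12 0.5 0 0 1" --pt "0.6 -0.4 -0.12 0.5 0 0 1" --pt "0.6 -0.4 -0.12 0.5 0 0 1" --pt "0.6 -0.4 -0.12 0.5 0 0 1" --pt "0.6 -0.4 -0.12 0.5 0 0 1" --pt "0.6 -0.4 -0.12 0.5 0 0 1" --pt "0.6 -0.4 -0.12 0.3 0 0 1" --pt "0.6 -0.4 -0.12 0 0 0 1"

```text
time_s: 12.8
tcp_pos: [592.7, 166.8, 301.2]
tcp_rot: [-0.001, 0.973, -0.229, 0.002]
ft_force: [-0.9, -0.0, 0.5]
grip_width: 52.6
grip_force: 0.0
```

servo_tool --pt "0.6 -0.4 -0.12 0 0 0 1" --pt "0.6 -0.4 -0.12 0 0 0 1" --pt "0.6 -0.4 -0.12 0 0 0 1" --pt "0.6 -0.4 -0.12 0 0 0 1" --pt "0.6 -0.4 -0.12 0 0 0 1" --pt "0.6 0 0 0 0 0 1" --pt "0.6 0 0 0 0 0 0" --pt "0.6 0 0 0 0 0 0"

```text
time_s: 13.6
tcp_pos: [532.5, 148.8, 299.3]
tcp_rot: [-0.0, 1.0, -0.024, 0.0]
ft_force: [0.1, -0.2, 0.6]
grip_width: 52.9
grip_force: 0.0
```

```bash
cat > meas.py <<'E'
from h import *
import sys,pickle,glob
np.set_printoptions(precision=1,suppress=True)
k=sys.argv[1]
p=manip.camera_params("wrist");im=manip.camera("wrist");p2=manip.camera_params("wrist")
out={"p":p,"im":im}
for n in("tube_near","chopstick_1","stand"):
    out[n]=[(r["score"],r["mask"]) for r in manip.masks_of(n,"wrist")]
    for s,m in out[n]:
        ys,xs=np.nonzero(m);print(n,round(s,2),m.sum(),xs.min(),xs.max(),ys.min(),ys.max(),im[ys,xs].mean(0))
pickle.dump(out,open(f"m_{k}.pkl","wb"));cv2.imwrite(f"pics/m_{k}.png",cv2.resize(im,None,fx=1.25,fy=1.25)[:,:,::-1])
print(manip.get_obs()["tcp_pos"],np.abs(np.array(p["tvec"])-p2["tvec"]).max())
E
python3 meas.py a
```

```text
tube_near 0.79 1480 427 509 156 190 [163.2 126.9  66.3]
chopstick_1 0.89 903 536 616 64 231 [189.9 149.7  96.9]
chopstick_1 0.62 149 225 260 318 399 [127.2 125.  125.4]
chopstick_1 0.58 676 251 278 147 298 [195.5 155.  102.1]
stand 0.58 24806 228 546 0 191 [98.1 73.1 51.5]
[532.5 148.9 299. ] 0.09870875093645282
```

View pics/m_a.png

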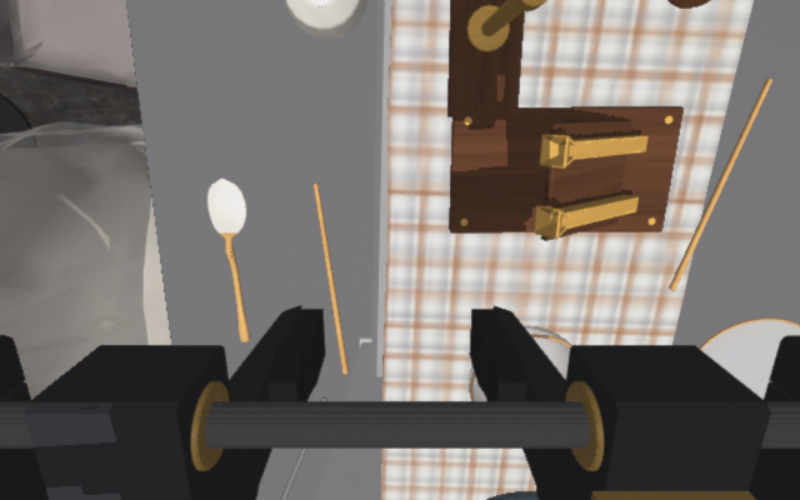

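View a: lamp clear (shade at the top, off to the left). Tube mouths at (556,151) and (548,219), left stick (316,184)–(346,373), right stick (770,80)–(672,290). The saved first wrist view has the same orientation, so it works as the second view for the tubes' axis lines.

```bash
cat > fit.py <<'E'
import numpy as np,cv2,pickle
np.set_printoptions(precision=2,suppress=True)
a=pickle.load(open("m_a.pkl","rb"));p=a["p"];K=np.array(p["camera_matrix"]);R=cv2.Rodrigues(np.array(p["rvec"],float))[0];t=np.array(p["tvec"]).ravel()
Ca=-R.T@t;Cw=np.array([575.7,-122.6,512.1])
A=cv2.resize(a["im"],None,fx=1.25,fy=1.25).astype(int);W=cv2.imread("pics/w1.png")[:,:,::-1].astype(int)
def ray(uv): d=R.T@np.linalg.inv(K)@np.array([(uv[0]+.5)/1.25-.5,(uv[1]+.5)/1.25-.5,1]);return d/np.linalg.norm(d)
def line(im,x0,x1,y0,y1):
    s=im[y0:y1,x0:x1];g=(s[...,0]-s[...,2]>70)&(s[...,0]>130)
    X=[];Y=[];H=[]
    for i in range(x1-x0):
        ys=np.nonzero(g[:,i])[0]
        if len(ys)>5: X.append(x0+i);Y.append((ys.min()+ys.max())/2+y0);H.append(np.ptp(ys)+1)
    f=np.polyfit(X,Y,1);r=np.std(np.polyval(f,X)-Y);print("n",len(X),"h",np.mean(H),"res",r)
    return (x0,np.polyval(f,x0)),(x1,np.polyval(f,x1))
def plane(l): n=np.cross(ray(l[0]),ray(l[1]));return n/np.linalg.norm(n)
for nm,ra,rw in(("far",(580,640,125,175),(265,370,105,140)),("near",(570,632,190,240),(268,370,165,210))):
    la=line(A,*ra);lw=line(W,*rw);na,nw=plane(la),plane(lw)
    d=np.cross(na,nw);d/=np.linalg.norm(d);d*=np.sign(d[1])
    M=np.array([na,nw,[0,1,0]])
    print(nm,"dir",d,"pitch",np.degrees(np.arcsin(d[2])),"yaw",np.arctan2(-d[0],d[1]),"pt@y0",np.linalg.solve(M,[na@Ca,nw@Cw,0]))
    # constrained direction: psi -.045, pitch 35 -> LSQ point
    v=np.array([.045*.819,.819*.999,.574])
    print("  off dir vs planes",na@v,nw@v)
E
python3 fit.py
```

```text
n 60 h 18.016666666666666 res 0.21888447850424028
n 80 h 16.925 res 0.4900019344900907
far dir [0.04 0.81 0.58] pitch 35.72378200020782 yaw -0.045446337783901405 pt@y0 [568.84   0.   102.8 ]
  off dir vs planes -0.001470436862120575 -2.198969849410981e-05
n 62 h 16.387096774193548 res 0.2243592486286008
n 65 h 15.876923076923077 res 0.7451456673877132
near dir [0.01 0.86 0.52] pitch 31.054924325789045 yaw -0.01070531153003689 pt@y0 [508.24   0.    98.26]
  off dir vs planes -0.0008127073567130161 -0.016425011769922032
```

```bash
cat >> fit.py <<'E'
print("---")
for i in(2,0):
    m=a["chopstick_1"][i][1];ys,xs=np.nonzero(m);q=np.c_[xs,ys].astype(float);c=q.mean(0)
    d=np.linalg.svd(q-c,full_matrices=False)[2][0];s=(q-c)@d
    def onz(uv,z): r=R.T@np.linalg.inv(K)@np.array([*uv,1]);return Ca+r*(z-Ca[2])/r[2]
    e=[onz(c+d*x,4) for x in(s.min()-.5,s.max()+.5)]
    u=e[0]-e[1];u*=np.sign(u[0]);print("stick",e,np.linalg.norm(u),"mid",(e[0]+e[1])/2,"yaw",np.arctan2(u[1],u[0]))
for nm,uv,P0 in(("far",(549,151),[568.8,0,102.]),("near",(543,220),[508.5,0,100.])):
    v=np.array([.037,.818,.574]);r=ray(uv);M=np.c_[v,-r];k=np.linalg.lstsq(M,Ca-P0,rcond=None)[0];print(nm,"mouth s",k[0],np.array(P0)+k[0]*v,"miss",np.linalg.norm(M@k-(Ca-P0)))
E
python3 fit.py|sed -n '/---/,$p'
```

```text
---
stick [array([537.06, 234.98,   4.  ]), array([303.35, 221.85,   4.  ])] 234.07642337043364 mid [420.21 228.41   4.  ] yaw 0.05610230600419336
stick [array([ 618.58, -227.82,    4.  ]), array([ 395.43, -160.38,    4.  ])] 233.11540394635142 mid [ 507.01 -194.1     4.  ] yaw -0.2934760346843085
far mouth s 31.635437091575298 [569.97  25.88 120.16] miss 0.9182956852958133
near mouth s 31.93694658837194 [509.68  26.12 118.33] miss 4.7353880536154636
```

servo_tool --pt "0.4 -0.145 0.705 -0.8 0 0 0.375" --pt "0.4 -0.145 0.705 -0.8 0 0 0.375" --pt "0.4 -0.145 0.705 -0.8 0 0 0.375" --pt "0.4 -0.145 0.705 -0.8 0 0 0.375" --pt "0.4 0 0 -1 0 0 0" --pt "0.4 0 0 -1 0 0 0" --pt "0.4 0 0 -1 0 0 0" --pt "0.4 0 0 -1 0 0 0" --pt "0.4 0 0 -1 0 0 0" --pt "0.4 0 0 -1 0 0 0"

```text
time_s: 14.8
tcp_pos: [515.1, 233.5, 21.9]
tcp_rot: [-0.0, 1.0, 0.029, 0.0]
ft_force: [1.8, 0.8, 0.4]
grip_width: 35.4
grip_force: 0.0
```

servo_tool --pt "0.4 0 0 -0.7 0 0 0" --pt "0.4 0 0 -0.2 0 0 0" --pt "0.4 0 0 0 0 0 0" --pt "0.4 0 0 0 0 0 0"

```text
time_s: 15.2
tcp_pos: [516.0, 233.7, -2.8]
tcp_rot: [-0.0, 1.0, 0.029, 0.001]
ft_force: [-0.2, -0.3, -0.4]
grip_width: 35.0
grip_force: 0.0
```

```bash
python3 - <<'E'
from h import *
np.set_printoptions(precision=1,suppress=True)
a=cv2.resize(manip.camera("wrist")[150:350,160:480],(640,400))
s=manip.camera("side");o=manip.get_obs();p=o["tcp_pos"];print(p,o["ft_force"],o["joint_positions"])
c=proj("side",p+[0,0,32]).astype(int);print(c)
b=cv2.resize(s[c[1]-25:c[1]+15,c[0]-35:c[0]+35],(350,200),interpolation=cv2.INTER_CUBIC)
cv2.imwrite("pics/g1.png",np.vstack([a,np.pad(b,((0,0),(0,290),(0,0)))])[:,:,::-1])
E
```

```text
[516.3 233.7  -2.3] [ 0.1 -0.4  0.4] [0.2 0.4 1.8 0.  1.  1.7]
[322 201]
```

View pics/g1.png

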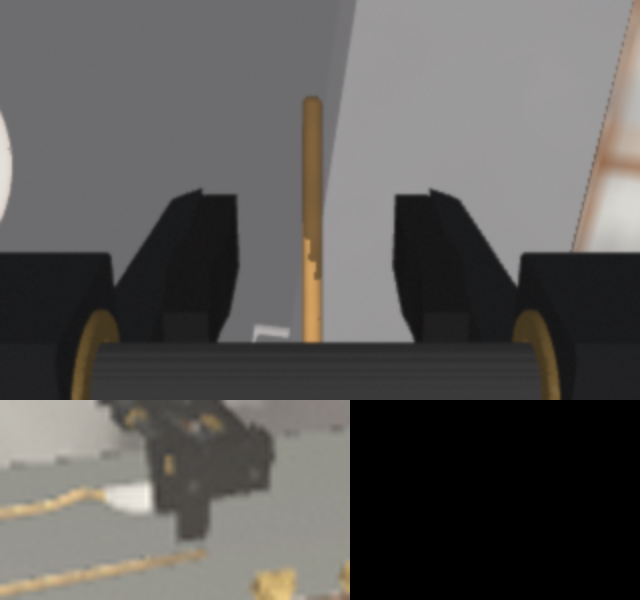

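The stick runs between the fingers (col 312, finger mid 316), with the tips still about 30 mm up. Descending gently.

servo_tool --pt "0.4 0 0 -0.3 0 0 0" --pt "0.4 0 0 -0.3 0 0 0" --pt "0.4 0 0 -0.15 0 0 0" --pt "0.4 0 0 0 0 0 0" --pt "0.4 0 0 0 0 0 0"

```text
time_s: 15.8
tcp_pos: [514.8, 233.4, -26.7]
tcp_rot: [0.0, 1.0, 0.029, -0.0]
ft_force: [-0.2, 0.8, 0.6]
grip_width: 35.4
grip_force: 0.0
```

servo_tool --pt "0.4 0 0 -0.08 0 0 0" --pt "0.4 0 0 0 0 0 0"

```text
time_s: 16.0
tcp_pos: [515.0, 233.4, -28.9]
tcp_rot: [-0.0, 1.0, 0.029, 0.0]
ft_force: [0.5, -0.4, -0.3]
grip_width: 35.1
grip_force: 0.0
```

servo_tool --pt "0.4 0 0 -0.07 0 0 0" --pt "0.4 0 0 0 0 0 0"

```text
time_s: 16.2
tcp_pos: [514.9, 233.4, -31.0]
tcp_rot: [0.0, 1.0, 0.029, -0.0]
ft_force: [1.1, 0.1, -0.9]
grip_width: 35.0
grip_force: 0.0
```

servo_tool --pt "0 0 0 0 0 0 0" --pt "0 0 0 0 0 0 0" --pt "0 0 0 0 0 0 0" --pt "0 0 0 0 0 0 0" --pt "0 0 0 0 0 0 0" --pt "0 0 0 0 0 0 0" --force 40

```text
time_s: 16.8
tcp_pos: [515.1, 233.5, -30.8]
tcp_rot: [-0.0, 1.0, 0.029, 0.0]
ft_force: [0.2, 0.3, 0.3]
grip_width: 6.9
grip_force: 40.0
```

servo_tool --pt "0 0 0 0.85 0 0 0" --pt "0 0 0 0.85 0 0 0" --pt "0 0 0 0.85 0 0 1" --pt "0 0 0 0.85 0 0 1" --pt "0 0 0 0.85 0 0 1" --pt "0 0 0 0.85 0 0 1" --pt "0 0 0 0.85 0 0 1" --pt "0 0 0 0.85 0 0 1" --pt "0 0 0 0.85 0 0 1" --pt "0 0 0 0.85 0 0 1"

```text
time_s: 17.8
tcp_pos: [514.7, 233.4, 225.0]
tcp_rot: [-0.0, 0.952, 0.305, -0.0]
ft_force: [-0.2, 0.1, -1.2]
grip_width: 6.9
grip_force: 40.0
```

servo_tool --pt "0 0.2 0 0 0 0 1" --pt "0 0.2 0 0 0 0 1" --pt "0 0.2 0 0 0 0 1" --pt "0 0.2 0 0 0 0 1" --pt "0 0.2 0 0 0 0 1" --pt "0 0.2 0 0 0 0 1" --pt "0 0.2 0 0 0 0 1" --pt "0 0.2 0 0 0 0 1" --pt "0 0.2 0 0 0 0 1" --pt "0 0.2 0 0 0 0 1"

```text
time_s: 18.8
tcp_pos: [575.0, 233.4, 223.8]
tcp_rot: [-0.0, 0.791, 0.612, -0.0]
ft_force: [-1.1, -0.0, -0.6]
grip_width: 6.9
grip_force: 40.0
```

servo_tool --pt "0 0.05 0 0 0 0 1" --pt "0 0.05 0 0 0 0 1" --pt "0 0.05 0 0 0 0 1" --pt "0 0 0 0 0.97 -0.044 0" --pt "0 0 0 0 0.97 -0.044 0" --pt "0 0 0 0 0.97 -0.044 0" --pt "0 0 0 0 0.97 -0.044 0" --pt "0 0 0 0 0.97 -0.044 0" --pt "0 0 0 0 0.97 -0.044 0" --pt "0 0 0 0 0.97 -0.044 0"

```text
time_s: 19.8
tcp_pos: [579.5, 233.3, 224.2]
tcp_rot: [-0.163, 0.703, 0.671, 0.171]
ft_force: [-0.4, 0.3, -1.0]
grip_width: 6.7
grip_force: 40.0
```

servo_tool --pt "0 0 0 0 0.97 -0.044 0" --pt "0 0 0 0 0.97 -0.044 0" --pt "0 0 0 0 0 0 0" --pt "0 0 0 0 0 0 0"

```text
time_s: 20.2
tcp_pos: [579.5, 233.0, 223.8]
tcp_rot: [-0.207, 0.69, 0.659, 0.216]
ft_force: [-0.9, 0.5, 0.2]
grip_width: 6.7
grip_force: 40.0
```

```bash
cat > st.py <<'E'
from h import *
import sys
from scipy.spatial.transform import Rotation as Ro
np.set_printoptions(precision=2,suppress=True)
# usage: st.py tube delta grasp_s target_s(grasp pt, from floor)
F={"far":np.array([568.8,0,102.]),"near":np.array([508.7,0,100.])}[sys.argv[1]]
d,gs=float(sys.argv[2]),float(sys.argv[3])
v=np.array([.045*.819,.818,.574]);v/=np.linalg.norm(v);fl=F-99*v
zt=np.array([.026,.573,-.819]);zt/=np.linalg.norm(zt);yt=np.cross(zt,v)
o=manip.get_obs();q=o["tcp_rot"];T=Ro.from_quat([q[1],q[2],q[3],q[0]])
Td=Ro.from_matrix(np.c_[v,yt,zt]);dr=(Td*T.inv()).as_rotvec()
g=o["tcp_pos"]-d*T.as_matrix()[:,2];tip=g-gs*T.as_matrix()[:,0];r=tip-fl
print(o["time_s"],"tcp",o["tcp_pos"],"rot units",np.degrees(dr)/4,"F",o["ft_force"],"grip",o["grip_width"],o["grip_force"])
print("tip s",r@v,"lateral x,down:",r@yt,r@zt,"j",o["joint_positions"])
print("shift to axis (units)",-(r-(r@v)*v+ 0)/30,"TCP for home",fl+gs*v+d*zt,"axis",v)
L=fl+gs*v+(r@v)*v+d*zt-o["tcp_pos"];print("TCP shift to aligned pose, same s (units)",L/30)
E
python3 st.py far 35 210
```

```text
20.2 tcp [579.46 232.99 223.79] rot units [ 0.04 -0.02  0.02] F [-0.92  0.48  0.18] grip 6.714468855508147 39.997631907463074
tip s 149.98970935462174 lateral x,down: -0.30116741428944993 -1.5146409283948117 j [-0.15  0.21  1.66  0.62  1.38 -0.25]
shift to axis (units) [ 0.01  0.03 -0.04] TCP for home [573.8  110.86 137.05] axis [0.04 0.82 0.57]
TCP shift to aligned pose, same s (units) [-0.    0.02 -0.02]
```

```bash
cat > prof.py <<'E'
import sys;sys.argv=sys.argv[:4]
exec(open("st.py").read())
Tm=T.as_matrix()
imgs={n:manip.camera(n).astype(float) for n in("top","side","wrist")}
def prof(n,X,u,half):
    p=proj(n,X);t=proj(n,X+u)-p;t/=np.linalg.norm(t);nn=np.array([-t[1],t[0]]);ks=np.arange(-half,half+.1,.5)
    pts=(p+ks[:,None]*nn).astype(np.float32);im=imgs[n]
    s=cv2.remap((im[...,0]-im[...,2]).astype(np.float32),pts[None,:,0],pts[None,:,1],cv2.INTER_LINEAR)[0]
    K,R,t3=P(n);z=(R@X+t3)[2];wgt=np.clip(s-np.median(s)-20,0,None);k=(wgt@ks)/wgt.sum() if wgt.sum()>0 else np.nan
    N=R.T@np.array([*nn,0]);return k*z/K[0,0],s.max(),N
for n,h in(("top",8),("side",8),("wrist",25)):
    for k in(30,60,100,140,180,205):
        off,mx,N=prof(n,g-k*Tm[:,0],Tm[:,0],h);print(n,"stick",k,"off mm %.1f max %.0f"%(off,mx),"mmdir(lat,down)",N@yt,N@zt)
    for s in(20,60,90,115):
        off,mx,N=prof(n,fl+s*v,v,h);print(n,"tube",s,"off %.1f max %.0f"%(off,mx))
E
python3 prof.py far 35 210 | tail -n +5
```

```text
top stick 30 off mm nan max 6 mmdir(lat,down) 0.9877687496067177 -0.14799859777272673
top stick 60 off mm nan max -1 mmdir(lat,down) 0.9877687496067306 -0.14799859777266874
top stick 100 off mm nan max -28 mmdir(lat,down) 0.9877687496067321 -0.14799859777266236
top stick 140 off mm nan max -29 mmdir(lat,down) 0.9877687496067126 -0.14799859777274887
top stick 180 off mm nan max 78 mmdir(lat,down) 0.9877687496067173 -0.14799859777272867
top stick 205 off mm -1.9 max 73 mmdir(lat,down) 0.9877687496067235 -0.1479985977727021
top tube 20 off -1.9 max 91
top tube 60 off nan max -31
top tube 90 off nan max -27
top tube 115 off nan max -27
side stick 30 off mm 0.1 max 53 mmdir(lat,down) 0.9663717421436485 -0.2552813527874287
side stick 60 off mm 0.4 max 52 mmdir(lat,down) 0.966371742143649 -0.25528135278742764
side stick 100 off mm -0.1 max 53 mmdir(lat,down) 0.9663717421436353 -0.2552813527874679
side stick 140 off mm 0.4 max 80 mmdir(lat,down) 0.9663717421436664 -0.2552813527873753
side stick 180 off mm -0.2 max 63 mmdir(lat,down) 0.9663717421436804 -0.25528135278733444
side stick 205 off mm -0.3 max 63 mmdir(lat,down) 0.9663717421436372 -0.2552813527874624
side tube 20 off -0.1 max 72
side tube 60 off -0.4 max 73
side tube 90 off -0.1 max 81
side tube 115 off -2.3 max 71
wrist stick 30 off mm nan max 1 mmdir(lat,down) 0.9999913769886873 -0.0021337326320802954
wrist stick 60 off mm -0.8 max 64 mmdir(lat,down) 0.9999913769886875 -0.0021337326320868943
wrist stick 100 off mm nan max 0 mmdir(lat,down) 0.9999913769886879 -0.0021337326320406756
wrist stick 140 off mm nan max 0 mmdir(lat,down) 0.9999913769886873 -0.0021337326320818224
wrist stick 180 off mm nan max 0 mmdir(lat,down) 0.9999913769886876 -0.0021337326320729822
wrist stick 205 off mm nan max 0 mmdir(lat,down) 0.9999913769886873 -0.0021337326320902935
wrist tube 20 off nan max 0
wrist tube 60 off nan max 0
wrist tube 90 off nan max 0
wrist tube 115 off nan max 0
```

Stick and tube lines agree to about 0.5 mm across in the side view. Starting the insertion.

servo_tool --pt "0 0 0.02 -0.03 0.04 -0.02 0.02" --pt "0 -0.012 -0.273 -0.191 0 0 0" --pt "0 -0.012 -0.273 -0.191 0 0 0" --pt "0 -0.012 -0.273 -0.191 0 0 0" --pt "0 -0.012 -0.273 -0.191 0 0 0"

```text
time_s: 20.85
tcp_pos: [577.9, 200.3, 199.5]
tcp_rot: [-0.208, 0.689, 0.659, 0.218]
ft_force: [-0.1, 0.5, -1.2]
grip_width: 7.2
grip_force: 40.0
```

servo_tool --pt "0 -0.012 -0.273 -0.191 0 0 0" --pt "0 -0.012 -0.273 -0.191 0 0 0"

```text
time_s: 21.05
tcp_pos: [577.2, 184.1, 188.2]
tcp_rot: [-0.208, 0.689, 0.659, 0.218]
ft_force: [0.2, 0.4, -1.1]
grip_width: 7.2
grip_force: 40.0
```

```bash
python3 st.py far 35 210; python3 prof.py far 35 210 | grep -E "side stick|top stick (18|20)"
```

```text
21.05 tcp [577.25 184.07 188.2 ] rot units [-0.03  0.01 -0.  ] F [ 0.24  0.43 -1.14] grip 7.214056291664916 39.99755322933197
tip s 89.29785272533 lateral x,down: 0.20441453221732742 0.5264886427893032 j [-0.23  0.25  1.69  0.61  1.37 -0.37]
shift to axis (units) [-0.01 -0.01  0.02] TCP for home [573.8  110.86 137.05] axis [0.04 0.82 0.57]
TCP shift to aligned pose, same s (units) [-0.01 -0.01  0.  ]
top stick 180 off mm -12.1 max 14 mmdir(lat,down) 0.9879759441287018 -0.14706750881855685
top stick 205 off mm -2.1 max 96 mmdir(lat,down) 0.9879759441286627 -0.1470675088187347
side stick 30 off mm -1.1 max 50 mmdir(lat,down) 0.9662516821686841 -0.25563508193270157
side stick 60 off mm -0.9 max 52 mmdir(lat,down) 0.9662516821686992 -0.2556350819326574
side stick 100 off mm -1.3 max 56 mmdir(lat,down) 0.9662516821687182 -0.2556350819326005
side stick 140 off mm -1.6 max 80 mmdir(lat,down) 0.9662516821686831 -0.25563508193270423
side stick 180 off mm -2.4 max 64 mmdir(lat,down) 0.9662516821686921 -0.25563508193267803
side stick 205 off mm -0.8 max 74 mmdir(lat,down) 0.9662516821686902 -0.25563508193268347
```

servo_tool --pt "0 -0.012 -0.273 -0.191 0 0 0" --pt "0 -0.012 -0.273 -0.191 0 0 0" --pt "0 -0.012 -0.273 -0.191 0 0 0" --pt "0 -0.012 -0.273 -0.191 0 0 0" --pt "0 -0.012 -0.273 -0.191 0 0 0" --pt "0 -0.012 -0.273 -0.191 0 0 0"

```text
time_s: 21.8
tcp_pos: [575.0, 136.3, 154.5]
tcp_rot: [-0.209, 0.689, 0.659, 0.219]
ft_force: [0.3, 10.2, 2.7]
grip_width: 6.9
grip_force: 40.0
```

servo_tool --pt "0 -0.006 -0.136 -0.096 0 0 0" --pt "0 -0.006 -0.136 -0.096 0 0 0" --pt "0 -0.006 -0.136 -0.096 0 0 0"

```text
time_s: 22.1
tcp_pos: [574.1, 127.3, 147.2]
tcp_rot: [-0.212, 0.687, 0.659, 0.221]
ft_force: [0.4, 20.9, 3.9]
grip_width: 7.0
grip_force: 40.0
```

servo_tool --pt "0 -0.004 -0.08 -0.057 0 0 0" --pt "0 -0.004 -0.08 -0.057 0 0 0" --pt "0 0 0 0 0 0 0"

```text
time_s: 22.4
tcp_pos: [573.4, 122.9, 143.3]
tcp_rot: [-0.212, 0.687, 0.659, 0.22]
ft_force: [1.0, 18.7, 1.2]
grip_width: 6.7
grip_force: 40.0
```

```bash
python3 st.py far 35 210
```

```text
22.4 tcp [573.36 122.87 143.29] rot units [-0.14 -0.01 -0.05] F [ 1.01 18.74  1.17] grip 6.730869419489232 40.002461671829224
tip s 13.052458809849416 lateral x,down: -0.48952813351988905 3.8044719149852404 j [-0.35  0.31  1.72  0.6   1.36 -0.51]
shift to axis (units) [ 0.01 -0.07  0.1 ] TCP for home [573.8  110.86 137.05] axis [0.04 0.82 0.57]
TCP shift to aligned pose, same s (units) [ 0.03 -0.04  0.04]
```

servo_tool --pt "0 0 0.057 -0.082 0 0 0" --pt "0 0 0 0 0 0 0"

```text
time_s: 22.6
tcp_pos: [574.0, 120.7, 139.4]
tcp_rot: [-0.209, 0.689, 0.659, 0.218]
ft_force: [-0.0, 3.5, -0.9]
grip_width: 6.9
grip_force: 40.0
```

servo_tool --pt "0 0 0.057 -0.082 0 0 0" --pt "0 0 0 0 0 0 0"

```text
time_s: 22.8
tcp_pos: [574.4, 121.5, 137.0]
tcp_rot: [-0.208, 0.689, 0.659, 0.218]
ft_force: [0.8, 0.6, -0.3]
grip_width: 6.8
grip_force: 40.0
```

```bash
python3 st.py far 35 210;python3 prof.py far 35 210 | grep -E "side stick|side tube"; python3 -c "
from h import *
print(manip.get_obs()['ft_torque'])"
```

```text
22.8 tcp [574.38 121.54 137.  ] rot units [-0.02  0.01 -0.  ] F [ 0.8   0.56 -0.29] grip 6.826781855215503 39.998592138290405
tip s 8.68410639435441 lateral x,down: 0.14805504989579737 6.361939882702386 j [-0.34  0.32  1.72  0.6   1.35 -0.51]
shift to axis (units) [-0.01 -0.12  0.17] TCP for home [573.8  110.86 137.05] axis [0.04 0.82 0.57]
TCP shift to aligned pose, same s (units) [-0.01 -0.12  0.17]
side stick 30 off mm 0.1 max 59 mmdir(lat,down) 0.9662739764698262 -0.25556958635622956
side stick 60 off mm -0.1 max 53 mmdir(lat,down) 0.9662739764698033 -0.2555695863562968
side stick 100 off mm -1.4 max 69 mmdir(lat,down) 0.9662739764698323 -0.2555695863562113
side stick 140 off mm 1.8 max 74 mmdir(lat,down) 0.9662739764698103 -0.2555695863562759
side stick 180 off mm 1.7 max 73 mmdir(lat,down) 0.9662739764698329 -0.2555695863562102
side stick 205 off mm 1.6 max 72 mmdir(lat,down) 0.9662739764698567 -0.25556958635613986
side tube 20 off -0.1 max 73
side tube 60 off -0.1 max 73
side tube 90 off -2.8 max 92
side tube 115 off -3.4 max 72
[-0.27528719 -0.08012356 -0.06507352]
```

servo_tool --pt "0 -0.004 -0.08 -0.057 0 0 0" --pt "0 -0.004 -0.08 -0.057 0 0 0" --pt "0 0 0 0 0 0 0"

```text
time_s: 23.25
tcp_pos: [574.1, 116.8, 133.7]
tcp_rot: [-0.208, 0.689, 0.659, 0.218]
ft_force: [-0.6, 1.4, -0.6]
grip_width: 7.0
grip_force: 40.0
```

servo_tool --pt "0 -0.004 -0.08 -0.057 0 0 0" --pt "0 -0.004 -0.08 -0.057 0 0 0" --pt "0 0 0 0 0 0 0"

```text
time_s: 23.55
tcp_pos: [573.8, 112.2, 130.3]
tcp_rot: [-0.208, 0.689, 0.659, 0.218]
ft_force: [-0.6, 0.7, -0.8]
grip_width: 6.6
grip_force: 40.0
```

servo_tool --pt "0 -0.004 -0.08 -0.057 0 0 0" --pt "0 -0.004 -0.08 -0.057 0 0 0" --pt "0 0 0 0 0 0 0"

```text
time_s: 23.85
tcp_pos: [573.6, 107.4, 126.9]
tcp_rot: [-0.208, 0.689, 0.659, 0.218]
ft_force: [-0.5, 0.4, -0.7]
grip_width: 7.1
grip_force: 40.0
```

servo_tool --pt "0 -0.004 -0.08 -0.057 0 0 0" --pt "0 -0.004 -0.08 -0.057 0 0 0" --pt "0 0 0 0 0 0 0"

```text
time_s: 24.15
tcp_pos: [573.3, 102.6, 123.5]
tcp_rot: [-0.208, 0.689, 0.659, 0.218]
ft_force: [0.0, 0.2, -1.4]
grip_width: 6.7
grip_force: 40.0
```

servo_tool --pt "0 -0.004 -0.08 -0.057 0 0 0" --pt "0 -0.004 -0.08 -0.057 0 0 0" --pt "0 0 0 0 0 0 0"

```text
time_s: 24.45
tcp_pos: [573.3, 99.6, 121.4]
tcp_rot: [-0.21, 0.688, 0.659, 0.22]
ft_force: [0.1, 6.2, 3.9]
grip_width: 6.6
grip_force: 40.0
```

servo_tool --pt "0 -0.003 -0.08 -0.057 0 0 0" --pt "0 0 0 0 0 0 0"

```text
time_s: 24.65
tcp_pos: [573.5, 99.5, 121.3]
tcp_rot: [-0.211, 0.687, 0.659, 0.221]
ft_force: [1.1, 14.6, 10.6]
grip_width: 7.2
grip_force: 40.0
```

servo_tool --pt "0 -0.003 -0.08 -0.057 0 0 0" --pt "0 0 0 0 0 0 0"

```text
time_s: 24.85
tcp_pos: [573.6, 99.5, 121.3]
tcp_rot: [-0.212, 0.686, 0.659, 0.223]
ft_force: [0.9, 22.4, 17.1]
grip_width: 6.9
grip_force: 40.0
```

```bash
python3 st.py far 35 210; python3 - <<'E'
from h import *
print(manip.get_obs()["ft_force"])
s=manip.camera("side");b=manip.camera("wrist");t=manip.camera("top")
out=np.vstack([cv2.resize(s[170:265,310:420],(660,570),interpolation=cv2.INTER_CUBIC)])
np.save("side1.npy",s);np.save("wr1.npy",b);np.save("top1.npy",t)
E
```

```text
24.85 tcp [573.61  99.46 121.3 ] rot units [-0.21  0.04 -0.05] F [ 0.89 22.43 17.1 ] grip 6.937194010650939 39.996848702430725
tip s -18.86453753848889 lateral x,down: 1.1705504360504042 9.395919564778401 j [-0.39  0.35  1.72  0.6   1.35 -0.57]
shift to axis (units) [-0.05 -0.18  0.26] TCP for home [573.8  110.86 137.05] axis [0.04 0.82 0.57]
TCP shift to aligned pose, same s (units) [-0.02 -0.13  0.16]
[ 0.89087676 22.42767747 17.10137613]
```

Firm axial stop (28 N, no further motion), so stick 1 is home. I'll relax, open and retreat along the tool axis.

servo_tool --pt "0 0.006 0.12 0.085 0 0 0" --pt "0.3 0 0 0 0 0 0" --pt "0.3 0 0 0 0 0 0" --pt "0.3 0 0 0 0 0 0" --pt "0.3 0 0 0 0 0 0" --pt "0.3 -0.013 -0.28 0.4 0 0 0" --pt "0.3 -0.022 -0.48 0.68 0 0 0" --pt "0.3 -0.022 -0.48 0.68 0 0 0" --pt "0.3 -0.022 -0.48 0.68 0 0 0" --pt "0.3 -0.022 -0.48 0.68 0 0 0"

```text
time_s: 26.0
tcp_pos: [570.2, 29.5, 214.8]
tcp_rot: [-0.208, 0.689, 0.659, 0.218]
ft_force: [0.4, 1.0, 0.4]
grip_width: 26.2
grip_force: 0.0
```

servo_tool --pt "0.3 0 0 0.5 -0.97 0.044 0" --pt "0.3 0 0 0.5 -0.97 0.044 0" --pt "0.3 0 0 0.5 -0.97 0.044 0" --pt "0.3 0 0 0.5 -0.97 0.044 0" --pt "0.3 0 0 0 -0.97 0.044 0" --pt "0.3 0 0 0 -0.97 0.044 0" --pt "0.3 0 0 0 -0.97 0.044 0" --pt "0.3 0 0 0 -0.97 0.044 0" --pt "0.3 0 0 0 -0.97 0.044 0" --pt "0.3 0 0 0 0 0 0"

```text
time_s: 27.0
tcp_pos: [570.2, 31.8, 274.3]
tcp_rot: [-0.0, 0.722, 0.692, 0.001]
ft_force: [-1.1, 0.4, -1.1]
grip_width: 26.8
grip_force: 0.0
```

```bash
python3 meas.py b; python3 - <<'E'
from h import *
np.set_printoptions(precision=1,suppress=True)
t=manip.camera("top");s=manip.camera("side")
for n in("top","side","wrist"):
    for r in manip.masks_of("chopstick_1",n):
        m=r["mask"];ys,xs=np.nonzero(m);q=np.c_[xs,ys].astype(float);c=q.mean(0);d=np.linalg.svd(q-c,full_matrices=False)[2][0];k=(q-c)@d
        print(n,round(r["score"],2),m.sum(),c+d*k.min(),c+d*k.max())
v=np.array([.0369,.818,.574]);fl=np.array([568.8,0,102])-(99+19)*v
for n in("top","side","wrist"):print(n,"pred end",proj(n,fl+230*v),proj(n,fl+131*v))
o=manip.get_obs();print(o["tcp_pos"],o["tcp_rot"],o["joint_positions"])
E
```

```text
tube_near 0.55 1386 245 277 172 246 [109.5  85.5  45.9]
chopstick_1 0.8 543 315 320 94 188 [135.6 104.5  65.6]
chopstick_1 0.68 201 286 341 305 320 [179.3 139.8  91.3]
stand 0.74 24113 239 480 0 274 [96.  70.2 45.2]
[570.1  30.2 273.3] 0.34227057625476753
top 0.64 95 [241.9 281. ] [220.1 331.1]
top 0.6 58 [393.3 166.1] [379.6 217.2]
side 0.6 17 [339.  274.1] [346.  274.3]
side 0.51 8 [244.  214.5] [247.  214.5]
wrist 0.8 543 [317.5  94. ] [317.6 188. ]
wrist 0.68 201 [286.  307.2] [340.9 319.5]
top pred end [295.7 155.7] [324.  159.7]
side pred end [351.7 182.2] [359.1 208.7]
wrist pred end [318.3 106.9] [318.1 187.6]
[570.1  30.3 273. ] [-0.   0.7  0.7  0. ] [-0.2  0.1  1.5  0.   1.5 -0.1]
```

```bash
python3 - <<'E'
import pickle,numpy as np,cv2
a=pickle.load(open("m_b.pkl","rb"));im=a["im"].astype(int);p=a["p"]
K=np.array(p["camera_matrix"]);R=cv2.Rodrigues(np.array(p["rvec"],float))[0];t=np.array(p["tvec"]).ravel()
def pr(X): c=K@(R@X+t);return c[:2]/c[2]
v=np.array([.0369,.818,.574]);P0=np.array([568.8,0,102.])
for off in(0,4,8):
    print(off,[(s,pr(P0-off*np.array([0,-.573,.819])+s*v).round().tolist()) for s in(-90,-60,0,13,32,112,131)])
g=(im[...,0]-im[...,2]>35)&(im[...,0]>70)
for c0 in(317,258):
  print(c0,[(y,int(g[y,c0-25:c0+26].sum())) for y in range(84,300,6)])
np.save("b.npy",im)
big=cv2.resize(a["im"][70:310,210:390],(540,720)); out=cv2.resize(a["im"][80:290,215:355],(400,600),interpolation=cv2.INTER_CUBIC)
cv2.imwrite("pics/b_crop.png",out[:,:,::-1])
E
```

```text
0 [(-90, [318.0, 242.0]), (-60, [318.0, 228.0]), (0, [318.0, 197.0]), (13, [318.0, 189.0]), (32, [318.0, 176.0]), (112, [318.0, 109.0]), (131, [318.0, 88.0])]
4 [(-90, [317.0, 239.0]), (-60, [318.0, 225.0]), (0, [318.0, 194.0]), (13, [318.0, 186.0]), (32, [318.0, 173.0]), (112, [318.0, 105.0]), (131, [318.0, 85.0])]
8 [(-90, [317.0, 236.0]), (-60, [317.0, 223.0]), (0, [318.0, 191.0]), (13, [318.0, 182.0]), (32, [318.0, 170.0]), (112, [318.0, 102.0]), (131, [318.0, 82.0])]
317 [(84, 8), (90, 1), (96, 7), (102, 10), (108, 51), (114, 50), (120, 49), (126, 47), (132, 46), (138, 27), (144, 7), (150, 6), (156, 6), (162, 6), (168, 6), (174, 26), (180, 26), (186, 28), (192, 29), (198, 20), (204, 14), (210, 15), (216, 20), (222, 21), (228, 14), (234, 13), (240, 48), (246, 49), (252, 50), (258, 50), (264, 50), (270, 50), (276, 0), (282, 14), (288, 12), (294, 7)]
258 [(84, 8), (90, 8), (96, 3), (102, 0), (108, 45), (114, 45), (120, 44), (126, 44), (132, 43), (138, 35), (144, 5), (150, 0), (156, 0), (162, 0), (168, 0), (174, 30), (180, 26), (186, 26), (192, 24), (198, 17), (204, 29), (210, 18), (216, 19), (222, 16), (228, 24), (234, 38), (240, 35), (246, 26), (252, 6), (258, 16), (264, 2), (270, 0), (276, 0), (282, 0), (288, 0), (294, 0)]
```

View pics/b_crop.png

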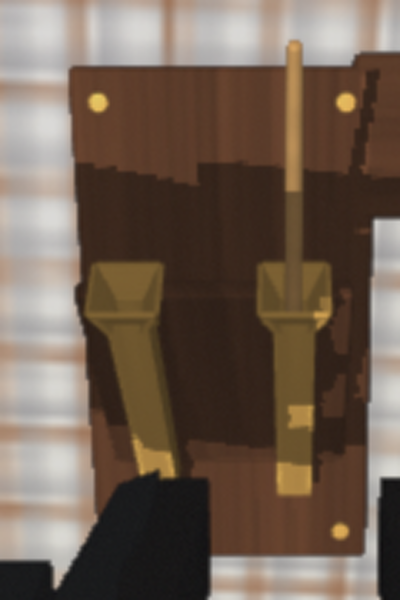

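The crop shows the far stick seated: its end is at row 94, the mouth is centred near row 181, and about 100 mm sticks out past the lip against 99 expected. It slipped about 13 mm in the grip on the way, because the tube axis lies about 5 mm lower than I took it. I'll correct for that with the second stick. Now to the right stick.

servo_tool --pt "0.4 0.047 -0.42 0 0 0 -1" --pt "0.4 0.047 -0.42 0 0 0 -1" --pt "0.4 0.047 -0.42 0 0 0 -1" --pt "0.4 0.047 -0.42 0 0 0 -1" --pt "0.4 0.047 -0.42 0 0 0 -1" --pt "0.4 0.047 -0.42 0 0 0 -1" --pt "0.4 0.047 -0.42 0 0 0 -1" --pt "0.4 0.047 -0.42 0 0 0 -1" --pt "0.4 0.047 -0.42 0 0 0 -1" --pt "0.4 0.047 -0.42 0 0 0 -1"

```text
time_s: 28.45
tcp_pos: [584.2, -95.8, 273.0]
tcp_rot: [-0.001, 0.916, 0.401, 0.001]
ft_force: [-1.0, 0.0, 0.2]
grip_width: 35.3
grip_force: 0.0
```

servo_tool --pt "0.4 0.047 -0.42 0 0 0 -1" --pt "0.4 0.047 -0.42 0 0 0 -1" --pt "0.4 0.047 -0.42 0 0 0 -1" --pt "0.4 0.047 -0.42 0 0 0 -1" --pt "0.4 0.047 -0.42 0 0 0 -1" --pt "0.4 0.047 -0.42 0 0 0 -1" --pt "0.4 0.047 -0.42 0 0 0 -1" --pt "0.4 0.047 -0.42 0 0 0 -1" --pt "0.4 0.047 -0.42 0 0 0 -1" --pt "0.4 0.047 -0.42 0 0 0 -1"

```text
time_s: 29.45
tcp_pos: [598.3, -221.8, 273.0]
tcp_rot: [-0.0, 0.998, 0.063, 0.001]
ft_force: [-0.0, 0.4, -0.5]
grip_width: 35.3
grip_force: 0.0
```

servo_tool --pt "0.4 0 0 -0.8 0 0 -1" --pt "0.4 0 0 -0.8 0 0 -1" --pt "0.4 0 0 -0.8 0 0 -1" --pt "0.4 0 0 -0.8 0 0 -1" --pt "0.4 0 0 -0.8 0 0 -1" --pt "0.4 0 0 -0.8 0 0 -1" --pt "0.4 0 0 0 0 0 0" --pt "0.4 0 0 0 0 0 0"

```text
time_s: 30.25
tcp_pos: [598.2, -221.2, 129.2]
tcp_rot: [0.0, 0.99, -0.143, 0.001]
ft_force: [0.0, 0.3, 1.3]
grip_width: 35.2
grip_force: 0.0
```

```bash
python3 - <<'E'
from h import *
from scipy.spatial.transform import Rotation as Ro
np.set_printoptions(precision=2,suppress=True)
manip.camera("wrist");K,R,t=P("wrist")
o=manip.get_obs();q=o["tcp_rot"];Tm=Ro.from_quat([q[1],q[2],q[3],q[0]]).as_matrix();print(o["tcp_pos"],"yaw",np.arctan2(Tm[1,0],Tm[0,0]))
for r in manip.masks_of("chopstick_1","wrist"):
    ys,xs=np.nonzero(r["mask"]);p=np.c_[xs,ys].astype(float);c=p.mean(0);d=np.linalg.svd(p-c,full_matrices=False)[2][0];k=(p-c)@d
    e=[onz("wrist",c+d*x,4) for x in(k.min()-.5,k.max()+.5)];e.sort(key=lambda x:-x[0]);u=e[0]-e[1];u/=np.linalg.norm(u)
    print(r["score"],len(xs),e,"yaw",np.arctan2(u[1],u[0]),"20mm from far end",e[0]-21*u)
E
```

```text
[ 598.95 -221.57  130.33] yaw -0.287117361526712
0.56 1302 [array([ 620.87, -229.24,    4.  ]), array([ 393.19, -159.13,    4.  ])] yaw -0.2987283273971701 20mm from far end [ 600.8  -223.06    4.  ]
```

servo_tool --pt "0.4 0.02 -0.02 -1 0 0 -0.16" --pt "0.4 0 0 -1 0 0 0" --pt "0.4 0 0 -1 0 0 0" --pt "0.4 0 0 -1 0 0 0" --pt "0.4 0 0 -0.7 0 0 0" --pt "0.4 0 0 -0.3 0 0 0" --pt "0.4 0 0 -0.2 0 0 0" --pt "0.4 0 0 0 0 0 0"

```text
time_s: 31.15
tcp_pos: [599.6, -222.0, -26.1]
tcp_rot: [0.001, 0.989, -0.149, 0.002]
ft_force: [0.4, -0.1, 0.4]
grip_width: 35.0
grip_force: 0.0
```

servo_tool --pt "0.4 0 0 -0.13 0 0 0" --pt "0.4 0 0 0 0 0 0"

```text
time_s: 31.35
tcp_pos: [599.6, -222.0, -29.9]
tcp_rot: [0.001, 0.989, -0.149, 0.002]
ft_force: [-0.1, 1.0, -0.3]
grip_width: 35.5
grip_force: 0.0
```

servo_tool --pt "0.4 0 0 -0.03 0 0 0" --pt "0 0 0 0 0 0 0" --pt "0 0 0 0 0 0 0" --pt "0 0 0 0 0 0 0" --pt "0 0 0 0 0 0 0" --pt "0 0 0 0 0 0 0" --pt "0 0 0 0 0 0 0" --force 55

```text
time_s: 32.05
tcp_pos: [599.0, -221.7, -31.6]
tcp_rot: [0.0, 0.989, -0.149, 0.001]
ft_force: [-0.6, -0.2, 0.6]
grip_width: 6.5
grip_force: 55.0
```

servo_tool --pt "0 0 0 0.85 0 0 0" --pt "0 0 0 0.85 0 0 0" --pt "0 0 0 0.85 0 0 1" --pt "0 0 0 0.85 0 0 1" --pt "0 0 0 0.85 0 0 1" --pt "0 0 0 0.85 0 0 1" --pt "0 0 0 0.85 0 0 1" --pt "0 0 0 0.85 0 0 1" --pt "0 0 0 0.85 0 0 1" --pt "0 0 0 0.85 0 0 1"

```text
time_s: 33.05
tcp_pos: [598.8, -221.5, 224.2]
tcp_rot: [-0.0, 0.991, 0.13, 0.001]
ft_force: [-0.8, -0.0, -0.3]
grip_width: 6.6
grip_force: 55.0
```

servo_tool --pt "0 -0.167 0.94 0 0 0 1" --pt "0 -0.167 0.94 0 0 0 1" --pt "0 -0.167 0.94 0 0 0 1" --pt "0 -0.167 0.94 0 0 0 1" --pt "0 -0.167 0.94 0 0 0 1" --pt "0 -0.167 0.94 0 0 0 1" --pt "0 -0.167 0.94 0 0 0 1" --pt "0 -0.167 0.94 0 0 0 1" --pt "0 -0.167 0.94 0 0 0 1" --pt "0 -0.167 0.94 0 0 0 1"

```text
time_s: 34.05
tcp_pos: [548.4, 61.5, 223.2]
tcp_rot: [-0.001, 0.887, 0.462, 0.001]
ft_force: [0.1, -0.3, -0.1]
grip_width: 6.7
grip_force: 55.0
```

servo_tool --pt "0 -0.167 0.94 0 0 0 1" --pt "0 -0.167 0.94 0 0 0 1" --pt "0 -0.167 0.94 0 0 0 1" --pt "0 -0.167 0.94 0 0 0 1" --pt "0 -0.167 0.94 0 0 0 1" --pt "0 -0.167 0.94 0 0 0 1" --pt "0 0 0 0 0 0 1" --pt "0 0 0 0 0 0 1" --pt "0 0 0 0 0.97 -0.044 0" --pt "0 0 0 0 0.97 -0.044 0"

```text
time_s: 35.05
tcp_pos: [518.6, 230.4, 223.3]
tcp_rot: [-0.049, 0.724, 0.686, 0.051]
ft_force: [-0.5, 0.1, -0.8]
grip_width: 6.5
grip_force: 55.0
```

servo_tool --pt "0 0 0 0 0.97 -0.044 0" --pt "0 0 0 0 0.97 -0.044 0" --pt "0 0 0 0 0.97 -0.044 0" --pt "0 0 0 0 0.97 -0.044 0" --pt "0 0 0 0 0.97 -0.044 0" --pt "0 0 0 0 0.97 -0.044 0" --pt "0 0 0 0 0.97 -0.044 0" --pt "0 0 0 0 0 0 0" --pt "0 0 0 0 0 0 0"

```text
time_s: 35.95
tcp_pos: [518.8, 229.1, 223.1]
tcp_rot: [-0.209, 0.693, 0.655, 0.217]
ft_force: [-0.6, -0.5, -0.6]
grip_width: 6.7
grip_force: 55.0
```

```bash
sed -i 's/\[508.7,0,100.\]/[508.7,2.9,95.9]/; s/F-99\*v/F-106*v/' st.py; python3 prof.py near 35.5 210 | grep -vE "wrist|top (tube|stick [1-9]*0 )"
```

```text
35.95 tcp [518.84 229.08 223.09] rot units [-0.01 -0.09  0.14] F [-0.61 -0.47 -0.56] grip 6.67497540217063 54.9998939037323
tip s 154.41083098736607 lateral x,down: -2.4821298616292125 -9.76197792040746 j [-0.17  0.08  1.81  0.62  1.38 -0.28]
shift to axis (units) [ 0.09  0.18 -0.26] TCP for home [513.46 108.32 126.52] axis [0.04 0.82 0.57]
TCP shift to aligned pose, same s (units) [ 0.01  0.19 -0.26]
top stick 100 off mm nan max -26 mmdir(lat,down) 0.9896372835105401 -0.1390659737496514
top stick 205 off mm -1.6 max 72 mmdir(lat,down) 0.9896372835105344 -0.13906597374968155
side stick 30 off mm 0.7 max 53 mmdir(lat,down) 0.9695669442308918 -0.24473337621056157
side stick 60 off mm 0.5 max 56 mmdir(lat,down) 0.9695669442309043 -0.24473337621051522
side stick 100 off mm 0.5 max 53 mmdir(lat,down) 0.9695669442308763 -0.24473337621061975
side stick 140 off mm 0.9 max 81 mmdir(lat,down) 0.9695669442308924 -0.2447333762105593
side stick 180 off mm 0.7 max 62 mmdir(lat,down) 0.9695669442309038 -0.24473337621051713
side stick 205 off mm 0.9 max 56 mmdir(lat,down) 0.9695669442308856 -0.24473337621058489
side tube 20 off 1.6 max 71
side tube 60 off 1.6 max 73
side tube 90 off 1.9 max 73
side tube 115 off 3.0 max 83
```

```bash
cat > along.py <<'E'
exec(open("st.py").read())
Tm=T.as_matrix()
for n in("side","top"):
    im=manip.camera(n).astype(np.float32);c=(im[...,0]-im[...,2])
    for nm,X0,u,ks in(("stick(k down from grasp)",g,-Tm[:,0],range(-40,260,5)),("tube(s)",fl,v,range(90,160,5))):
        p=np.array([proj(n,X0+k*u) for k in ks],np.float32)
        t=(p[-1]-p[0]);t/=np.linalg.norm(t);nn=np.array([-t[1],t[0]],np.float32)
        s=np.max([cv2.remap(c,(p+j*nn)[None,:,0],(p+j*nn)[None,:,1],cv2.INTER_LINEAR)[0] for j in(-1,0,1)],0)
        print(n,nm,[(k,int(x)) for k,x in zip(ks,s)])
E
python3 along.py near 35.5 210|tail -4
```

```text
side stick(k down from grasp) [(-40, 6), (-35, 6), (-30, 4), (-25, 4), (-20, 4), (-15, 4), (-10, 4), (-5, 10), (0, 19), (5, 35), (10, 45), (15, 54), (20, 51), (25, 51), (30, 54), (35, 52), (40, 50), (45, 51), (50, 54), (55, 48), (60, 52), (65, 56), (70, 52), (75, 59), (80, 57), (85, 50), (90, 56), (95, 56), (100, 52), (105, 55), (110, 55), (115, 51), (120, 61), (125, 69), (130, 75), (135, 77), (140, 79), (145, 78), (150, 79), (155, 77), (160, 56), (165, 57), (170, 58), (175, 55), (180, 57), (185, 59), (190, 55), (195, 58), (200, 59), (205, 56), (210, 45), (215, 12), (220, 8), (225, 9), (230, 9), (235, 9), (240, 39), (245, 75), (250, 76), (255, 83)]
side tube(s) [(90, 74), (95, 74), (100, 88), (105, 95), (110, 94), (115, 80), (120, 76), (125, 74), (130, 37), (135, 9), (140, 8), (145, 9), (150, 8), (155, 12)]
top stick(k down from grasp) [(-40, 0), (-35, 0), (-30, 0), (-25, 5), (-20, 65), (-15, 87), (-10, 92), (-5, 112), (0, 85), (5, 13), (10, -1), (15, 0), (20, 0), (25, -2), (30, -2), (35, -2), (40, -1), (45, -2), (50, -1), (55, -1), (60, 0), (65, 0), (70, 0), (75, -2), (80, -13), (85, -25), (90, -26), (95, -27), (100, -27), (105, -26), (110, -26), (115, -26), (120, -26), (125, -26), (130, -27), (135, -26), (140, -26), (145, -27), (150, -33), (155, -32), (160, -32), (165, -31), (170, -23), (175, 43), (180, 72), (185, 71), (190, 69), (195, 66), (200, 67), (205, 71), (210, 62), (215, 7), (220, -22), (225, -22), (230, -22), (235, -21), (240, -21), (245, -23), (250, -25), (255, -25)]
top tube(s) [(90, -25), (95, -25), (100, -25), (105, -25), (110, -25), (115, -22), (120, -21), (125, -21), (130, -21), (135, -21), (140, -21), (145, 20), (150, 68), (155, 71)]
```

Both views place the stick tip where predicted (k≈212) and the mouth at s≈130. Aligning, then inserting.

servo_tool --pt "0 0.04 0.19 -0.26 -0.01 -0.09 0.14" --pt "0 0 0 0 0 0 0" --pt "0 -0.012 -0.273 -0.191 0 0 0" --pt "0 -0.012 -0.273 -0.191 0 0 0" --pt "0 -0.012 -0.273 -0.191 0 0 0" --pt "0 -0.012 -0.273 -0.191 0 0 0"

```text
time_s: 36.8
tcp_pos: [518.5, 201.4, 191.9]
tcp_rot: [-0.208, 0.689, 0.659, 0.218]
ft_force: [0.5, 1.2, -0.2]
grip_width: 6.4
grip_force: 55.0
```

servo_tool --pt "0 -0.012 -0.273 -0.191 0 0 0" --pt "0 -0.012 -0.273 -0.191 0 0 0" --pt "0 0 0 0 0 0 0"

```text
time_s: 37.1
tcp_pos: [517.6, 185.0, 180.1]
tcp_rot: [-0.209, 0.689, 0.659, 0.218]
ft_force: [-0.7, 0.1, -0.5]
grip_width: 6.7
grip_force: 55.0
```

```bash
python3 st.py near 35.5 211
```

```text
37.1 tcp [517.59 184.96 180.07] rot units [-0.02 -0.01  0.  ] F [-0.7   0.06 -0.46] grip 6.728311782722475 54.99972403049469
tip s 92.53417762491475 lateral x,down: 0.5197542151124653 0.3976872018577424 j [-0.26  0.13  1.85  0.61  1.35 -0.41]
shift to axis (units) [-0.02 -0.01  0.01] TCP for home [513.49 109.14 127.09] axis [0.04 0.82 0.57]
TCP shift to aligned pose, same s (units) [-0.02 -0.    0.  ]
```

Inside 28 mm with no force. Continuing.

servo_tool --pt "0 -0.012 -0.273 -0.191 0 0 0" --pt "0 -0.012 -0.273 -0.191 0 0 0" --pt "0 -0.012 -0.273 -0.191 0 0 0"

```text
time_s: 37.4
tcp_pos: [516.7, 161.0, 163.5]
tcp_rot: [-0.208, 0.689, 0.659, 0.218]
ft_force: [-0.8, 0.3, -0.8]
grip_width: 6.8
grip_force: 55.0
```

servo_tool --pt "0 -0.012 -0.273 -0.191 0 0 0" --pt "0 -0.012 -0.273 -0.191 0 0 0" --pt "0 -0.012 -0.273 -0.191 0 0 0"

```text
time_s: 37.7
tcp_pos: [515.6, 136.3, 146.2]
tcp_rot: [-0.208, 0.689, 0.659, 0.218]
ft_force: [-0.1, 0.5, -0.5]
grip_width: 6.5
grip_force: 55.0
```

servo_tool --pt "0 -0.008 -0.17 -0.12 0 0 0" --pt "0 -0.008 -0.17 -0.12 0 0 0" --pt "0 0 0 0 0 0 0"

```text
time_s: 38.0
tcp_pos: [515.1, 126.2, 139.0]
tcp_rot: [-0.208, 0.689, 0.659, 0.218]
ft_force: [0.1, -0.1, -1.0]
grip_width: 6.8
grip_force: 55.0
```

```bash
python3 st.py near 35.5 211
```

```text
38.0 tcp [515.07 126.15 138.96] rot units [-0.02 -0.   -0.01] F [ 0.09 -0.09 -1.01] grip 6.813551043766157 54.999452233314514
tip s 20.739449411656004 lateral x,down: 0.8920751122935737 0.28266221886048193 j [-0.37  0.2   1.87  0.59  1.34 -0.55]
shift to axis (units) [-0.03 -0.    0.01] TCP for home [513.49 109.14 127.09] axis [0.04 0.82 0.57]
TCP shift to aligned pose, same s (units) [-0.03 -0.    0.  ]
```

servo_tool --pt "0 -0.006 -0.136 -0.096 0 0 0" --pt "0 -0.006 -0.136 -0.096 0 0 0" --pt "0 0 0 0 0 0 0"

```text
time_s: 38.3
tcp_pos: [514.7, 118.2, 133.4]
tcp_rot: [-0.208, 0.689, 0.659, 0.218]
ft_force: [0.7, 0.1, -1.5]
grip_width: 6.8
grip_force: 55.0
```

servo_tool --pt "0 -0.004 -0.08 -0.057 0 0 0" --pt "0 -0.004 -0.08 -0.057 0 0 0" --pt "0 0 0 0 0 0 0"

```text
time_s: 38.6
tcp_pos: [514.5, 113.6, 130.1]
tcp_rot: [-0.208, 0.689, 0.659, 0.218]
ft_force: [0.0, 0.4, -2.8]
grip_width: 7.0
grip_force: 55.0
```

servo_tool --pt "0 -0.004 -0.08 -0.057 0 0 0" --pt "0 -0.004 -0.08 -0.057 0 0 0" --pt "0 0 0 0 0 0 0"

```text
time_s: 38.9
tcp_pos: [514.2, 108.7, 126.6]
tcp_rot: [-0.208, 0.689, 0.659, 0.218]
ft_force: [-0.5, 0.6, -2.3]
grip_width: 6.7
grip_force: 55.0
```

servo_tool --pt "0 -0.004 -0.08 -0.057 0 0 0" --pt "0 -0.004 -0.08 -0.057 0 0 0" --pt "0 0 0 0 0 0 0"

```text
time_s: 39.2
tcp_pos: [513.9, 103.9, 123.1]
tcp_rot: [-0.208, 0.689, 0.659, 0.218]
ft_force: [-0.1, 2.5, -2.4]
grip_width: 6.7
grip_force: 55.0
```

servo_tool --pt "0 -0.004 -0.08 -0.057 0 0 0" --pt "0 0 0 0 0 0 0"

```text
time_s: 39.4
tcp_pos: [513.9, 103.2, 122.5]
tcp_rot: [-0.21, 0.688, 0.659, 0.219]
ft_force: [0.4, 8.7, 2.5]
grip_width: 6.6
grip_force: 55.0
```

servo_tool --pt "0 -0.004 -0.08 -0.057 0 0 0" --pt "0 0 0 0 0 0 0"

```text
time_s: 39.6
tcp_pos: [513.9, 103.1, 122.5]
tcp_rot: [-0.211, 0.687, 0.659, 0.221]
ft_force: [0.9, 17.7, 9.2]
grip_width: 6.6
grip_force: 55.0
```

servo_tool --pt "0 -0.004 -0.08 -0.057 0 0 0" --pt "0 0 0 0 0 0 0"

```text
time_s: 39.8
tcp_pos: [513.9, 103.1, 122.4]
tcp_rot: [-0.213, 0.686, 0.659, 0.223]
ft_force: [1.0, 26.2, 17.2]
grip_width: 7.1
grip_force: 55.0
```

```bash
python3 st.py near 35.5 211|head -2
```

```text
39.8 tcp [513.9  103.1  122.38] rot units [-0.22  0.02 -0.05] F [ 1.01 26.23 17.2 ] grip 7.085582436664371 54.999107122421265
tip s -8.15160244686469 lateral x,down: 1.4716223873963548 3.5769971666869025 j [-0.43  0.24  1.87  0.59  1.34 -0.61]
```

Hard stop again. Release, retreat and verify.

servo_tool --pt "0 0.006 0.12 0.085 0 0 0" --pt "0.3 0 0 0 0 0 0" --pt "0.3 0 0 0 0 0 0" --pt "0.3 0 0 0 0 0 0" --pt "0.3 0 0 0 0 0 0" --pt "0.3 -0.013 -0.28 0.4 0 0 0" --pt "0.3 -0.022 -0.48 0.68 0 0 0" --pt "0.3 -0.022 -0.48 0.68 0 0 0" --pt "0.3 -0.022 -0.48 0.68 0 0 0" --pt "0.3 -0.022 -0.48 0.68 0 0 0"

```text
time_s: 40.8
tcp_pos: [510.9, 33.2, 216.2]
tcp_rot: [-0.208, 0.689, 0.659, 0.218]
ft_force: [-0.3, -0.4, 0.1]
grip_width: 26.8
grip_force: 0.0
```

servo_tool --pt "0.3 0.5 0 0.5 -0.97 0.044 0" --pt "0.3 0.4 0 0.5 -0.97 0.044 0" --pt "0.3 0 0 0.5 -0.97 0.044 0" --pt "0.3 0 0 0.5 -0.97 0.044 0" --pt "0.3 0 0 0 -0.97 0.044 0" --pt "0.3 0 0 0 -0.97 0.044 0" --pt "0.3 0 0 0 -0.97 0.044 0" --pt "0.3 0 0 0 -0.97 0.044 0" --pt "0.3 0 0 0 -0.97 0.044 0" --pt "0.3 0 0 0 0 0 0"

```text
time_s: 41.8
tcp_pos: [538.0, 35.4, 275.7]
tcp_rot: [-0.0, 0.722, 0.692, 0.001]
ft_force: [1.0, 0.3, -0.4]
grip_width: 26.4
grip_force: 0.0
```

```bash
python3 meas.py c; python3 - <<'E'
import pickle,numpy as np,cv2
from h import *
np.set_printoptions(precision=1,suppress=True)
a=pickle.load(open("m_c.pkl","rb"));p=a["p"]
K=np.array(p["camera_matrix"]);R=cv2.Rodrigues(np.array(p["rvec"],float))[0];t=np.array(p["tvec"]).ravel()
def pr(X): c=K@(R@X+t);return c[:2]/c[2]
v=np.array([.0369,.818,.574])
for nm,P0 in(("far",np.array([568.8,2.3,98.7])),("near",np.array([508.7,5,96.8]))):
    fl=P0-106*v
    print(nm,"pred: end",pr(fl+230*v),"mouth",pr(fl+131*v),"+5mm end",pr(fl+235*v))
for r in a["chopstick_1"]:
    ys,xs=np.nonzero(r[1]);print(r[0],"top px",xs[ys==ys.min()].mean(),ys.min(),"bottom",xs[ys==ys.max()].mean(),ys.max())
manip.camera("side")
for r in manip.recognise("lamp_arm","side")[:1]: print("lamp",r["score"],w("side",r["centre"]))
print(manip.get_obs()["ft_force"])
E
```

```text
tube_near 0.72 1210 278 303 173 253 [113.1  88.1  47.1]
chopstick_1 0.68 548 346 360 97 190 [132.8 102.1  64. ]
chopstick_1 0.6 551 282 294 97 190 [126.2  97.   61.2]
stand 0.73 24093 266 524 0 276 [96.3 70.7 45.7]
[537.9  33.9 274.7] 0.3723001809553974
far pred: end [360.3  95.4] mouth [350.6 179.4] +5mm end [361.   89.9]
near pred: end [282.5  95.2] mouth [289.9 178.8] +5mm end [282.   89.7]
0.68 top px 358.0 97 bottom 348.5 190
0.6 top px 284.5 97 bottom 291.5 190
lamp 0.69 [680.5 174.  157.7]
[ 0.1  0.5 -0. ]
```

Both stick ends are at row 97, equal and matching the home prediction (95). The lamp is still clear, and the robot touches nothing.

```bash
python3 -c "
from plant import manip
print(manip.hand_in())"
```

```text
the job is handed in; nothing more can be done
None
```

The job is handed in, though no verdict came back: the lamp is swung about a quarter turn clear (joint ≈1.5 rad), both gilt chopsticks are home in the tubes (each met a hard stop and sticks out as expected), and the tableware and the grey stick were left alone.

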